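# Set a stop screw so that the setting block just drags

## Robot

A 6-joint arm with a two-finger parallel gripper is mounted at the origin on a cart in front of the work surface, level with it; the furniture and walls round the work are solid. World frame = base frame: x ahead of the robot, y to its left, z up, the work surface at z = 0. Lengths are in m, angles in rad, forces in N, time in s.
With the tool pointing down it reaches from about 0.25 to 0.725 m from the base axis. Payload 4 kg.
Tool frame: the origin (TCP) lies midway between the tips of the shut fingers; the grasp point (between the pads) lies 19 mm behind it; z points along the fingers, x is the direction in which the jaws open and shut, and the axes are right-handed (so a half turn about z gives the same grasp; the last joint's range is limited). The gripper opens to 85 mm and grips with 20 to 120 N. Pads are 22 mm wide; open, the fingers measure 114 mm over their backs; the gripper's body (76 mm by 85 mm) begins 54 mm behind the grasp point. The pads swing forward as they close: fully open they stand 13 mm farther back than shut.
Start: joints at [-1.246, 0.241, 0.005, 1.335, 0, 1.571], TCP at [0.16, -0.474, 0.197] pointing down, gripper open.
Joint ranges: [-2.72, 2.72], [-1.05, 1.87], [-1.09, 1.28], [-1.99, 2.15], [-1.42, 1.44], [-3.14, 3.14]. Speed limits (rad/s): [2.79, 2.79, 3.14, 3.14, 3.14, 3.14].

## Interface

Orientations are given as a unit quaternion [w, x, y, z].
In Python, from cell import arm gives the robot as it stands. The module is installed in compiled form; this text tells all that it offers.
- The arm moves only by the shell command python3 -m inch 'ROWS' [OPENING]. ROWS is a JSON object of lists of equal length, an entry for each row: "translation": the shift along the tool's x, y, z in units of 0.03 m (1.0 is 0.03 m), a list of three; "turn": the turn, a rotation vector about the tool's x, y, z in units of 90 degrees (1.0 is 90 degrees), a list of three. In form: {"translation": [[x, y, z], ...], "turn": [[wx, wy, wz], ...]}. A call has 1 to 20 rows; each row shifts and turns the commanded pose from where the row before left it, along the tool's axes as they then stand; what a row does not reach is not made up. A row lasts 1/12 s, in which the tool goes at most 41.7 mm and 7.16 degrees, less where a joint would pass 70% of its speed; a pose out of reach is approached as far as the arm can. A call with a number of a shift or a turn outside -1 to 1 is refused whole. A call with a gripper value outside its range is refused whole. OPENING is the closure, from -1 (fully open) to 1 (shut), set as the call begins (- or left out, the last holds). The fingers move at their own pace and stop on an object; the grip force is fixed at half the most. Time passes only in rows, so rows that do not move let the fingers close. It gives the time, the measured TCP pose, the force and the opening at its end, in the units of the state.
- arm.get_obs(): the state, without advancing time (a new reading comes with each control period).
- arm.get_image(name): name is "scene" or "top"; returns the picture (420x560x3 uint8, red, green, blue); there is no depth.
- arm.camera_info(name): a dict with "intrinsics" (3x3 intrinsics, pixels), "R" (3x3) and "t" (3): a world point X has camera coordinates R X + t. Camera axes: x right, y down, z forward; pixel columns grow to the right and rows downward; lengths in m; the calibration is good to about 2 mm. A picture is of the moment at which its call begins. camera_info takes no time and is no camera call.
- arm.hand_in(): hands the job in, once; it reports no verdict.
The state is a dict: "time": time; "q": joint angles; "qvel": joint speeds; "joint_efforts": joint torques, N m; "tool_pos": TCP position; "orientation": TCP orientation; "force": force on the tool from outside, world axes, zero at the start; "wrist_torque": the same for the moment, N m; "grip_width": opening from 0.0 (shut) to 1.0 (fully open).
Only numpy, scipy, OpenCV 4.12 (cv2) and the standard library are available. Lean on these libraries where they do the work, as an engineer would, in place of code of your own. Each camera call takes 0.05 s, during which the arm holds its last target.

## Task

Put the blue square driver into the head of the stop screw on the green bracket and turn the screw clockwise, a little at a time, until its foot bears on the setting block so that the block just drags when you slide it to and fro by its orange tab: about 8 newtons to slide it, where the free block takes about 2. Never screw the foot down hard on the block. Finish with the block lying dragging under the foot, the driver left standing in the screw head, and the things round about undisturbed.

Things in the scene. Friction and masses are not known exactly. Their poses are not given: they have to be found in the camera images.
- driver_handle (a point): Centre of the handle of the blue square driver (104 mm long, 0.1 kg), which stands tip down in a wooden stand (66 x 66 x 42 mm, hole 30 mm deep). Handle 24 x 24 mm square, flats across x and y, 60 mm long along z, centre 72 mm above the tip; z points from tip to handle. Left in the screw's socket it stands by itself, leaning up to 0.1 rad.
- driver_tip (a point): End of the driver's square tip, 8 x 8 mm over the last 22 mm, sides parallel to those of the handle; then an 8 mm round shaft up to the handle, which begins 42 mm above the tip.
- socket (a point): Centre of the mouth of the square socket in the stop screw's dark square head (26 x 26 x 20 mm), about 112 mm above the bench; socket 9.2 mm square, 16 mm deep, chamfered; sides along x and y, which turn with the screw; z up. Clockwise from above lowers the screw, 2 mm per radian; steady friction 0.1 N m, stays where left. The driver has about 0.15 rad of play each way in it.
- stop_screw: The screw in the green bracket; this frame rises and falls but does not turn: z up, y along the guide channel; origin on the axis, 20 mm below the socket mouth. Its brass foot (18 mm across) is sprung: once on the block, some 8 N per mm lowered (15 N per rad). The foot's reach is NOT known: with the head's sides parallel to this x and y (the start is within 0.15 rad) it is clear of the block by 1.2 to 2.8 mm.
- setting_block: Aluminium setting block, 40 (x) x 150 (y) x 24 mm high, about 0.3 kg, origin at the centre of its underside. Lies in the fixture's guide channel (floor 12 mm above the bench, rails 11 mm high, 1.3 mm side play) and slides along y; the foot is above it. Friction about 0.6, not exactly known: each newton of foot force adds about 1.2 N to the sliding force.
- tab (a point): Centre of the orange tab on the block's top near its -y end: 18 (x) x 24 (y) x 40 mm high, from 24 to 64 mm above the block's underside, about 100 mm from the screw's axis. Push it along y from either side.
- small_carton: Bystander: small brown carton, 58 x 64 x 46 mm, origin under its centre.
- blade_box: Bystander: small card box, 72 x 50 x 22 mm, origin under its centre.
- oil_can: Bystander: brown oil can with long spout, 72 x 72 x 136 mm, origin under its centre.
Mind the look-alikes: they are no part of the job. What is shaped like the part that bears driver_handle but purple is not meant.

How it is judged:
By the outcome, as a careful person would: the job done as asked, in the order asked, and still so for the second after the job is handed in, with the robot touching nothing.
It also fails if it takes over 72 s, if anything falls off the work surface, if the arm or the gripper's body presses on something with over 40 N, if the wrist force passes 120 N, or if a joint passes its speed limit or range.

## Working session

There is one attempt and no reset: what is moved stays moved. The work goes in short steps, Python scripts to look and compute and a shell command to move; the robot and the scene stay as the last step left them, time stands still between calls to the robot, and variables do not carry over. Pictures are saved under pics/ and viewed, and the job is handed in when it is done.

```bash
mkdir -p pics; ls; python3 - <<'E'
from cell import arm
import cv2
for n in("scene","top"):
    cv2.imwrite(f"pics/{n}0.png",arm.get_image(n)[:,:,::-1])
    c=arm.camera_info(n);print(n,c)
print(arm.get_obs())
E
```

```text
pics
scene {'intrinsics': array([[406.98286212,   0.        , 282.63452844],
       [  0.        , 406.98286212, 211.14375182],
       [  0.        ,   0.        ,   1.        ]]), 'R': array([[-0.80376383, -0.59490941, -0.00682   ],
       [-0.26234071,  0.36468248, -0.89341146],
       [ 0.53398602, -0.71630265, -0.44918754]]), 't': array([0.42638146, 0.20148438, 0.83326567])}
top {'intrinsics': array([[512.0388171 ,   0.        , 276.33770262],
       [  0.        , 512.0388171 , 217.02310142],
       [  0.        ,   0.        ,   1.        ]]), 'R': array([[-2.24853357e-02, -9.99746717e-01, -9.54368912e-04],
       [-9.90703442e-01,  2.24100335e-02, -1.34180775e-01],
       [ 1.34168177e-01, -2.07160320e-03, -9.90956411e-01]]), 't': array([0.00655923, 0.52189573, 1.56996158])}
{'time': 0.1, 'q': array([-1.24598560e+00,  2.41357563e-01,  3.84488669e-03,  1.33520714e+00,
        6.62155449e-06,  1.57080714e+00]), 'qvel': array([-0.00119232, -0.00089954,  0.00434555, -0.00046479, -0.00257114,
       -0.0009888 ]), 'joint_efforts': array([-3.02875753e-05, -3.73138082e+01,  2.53009558e+01,  1.09024698e-02,
       -3.11568499e-05, -8.86393678e-07]), 'tool_pos': array([ 0.15936217, -0.47324708,  0.19638673]), 'orientation': array([-5.63832162e-04,  8.12132361e-01, -5.83472453e-01, -7.79138714e-04]), 'force': array([0.03137526, 0.39401448, 0.19145569]), 'wrist_torque': array([-0.03082137,  0.01357654,  0.01510469]), 'grip_width': 1.0022686076634217}
```

View pics/scene0.png

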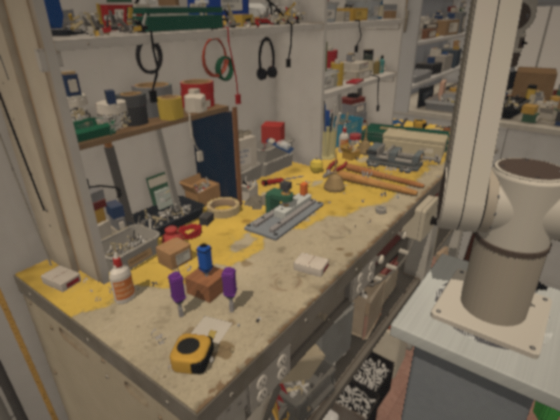

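View pics/top0.png

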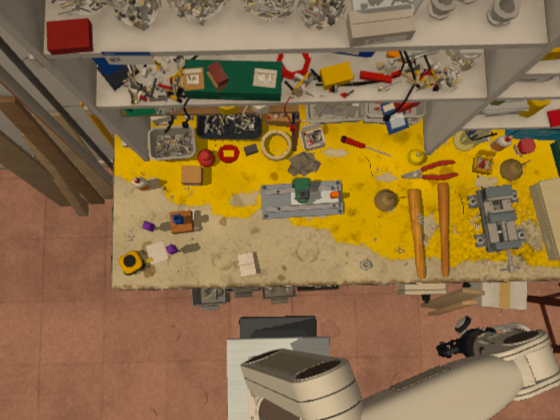

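```bash
python3 - <<'E'
import cv2
t=cv2.imread("pics/top0.png")
cv2.imwrite("pics/t1.png",cv2.resize(t[160:280,120:240],None,fx=5,fy=5,interpolation=cv2.INTER_CUBIC))
cv2.imwrite("pics/t2.png",cv2.resize(t[160:240,250:360],None,fx=7,fy=7,interpolation=cv2.INTER_CUBIC))
s=cv2.imread("pics/scene0.png")
cv2.imwrite("pics/s1.png",cv2.resize(s[170:330,150:340],None,fx=4,fy=4,interpolation=cv2.INTER_CUBIC)[:600])
E
```

```text
(no output)
```

View pics/t1.png

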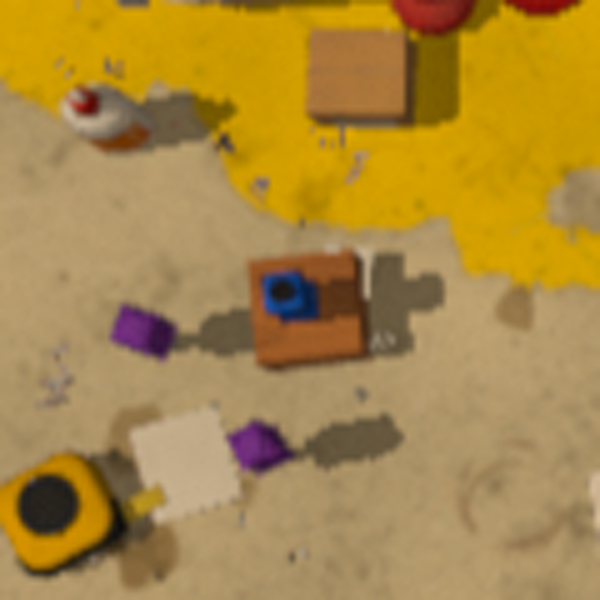

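View pics/t2.png

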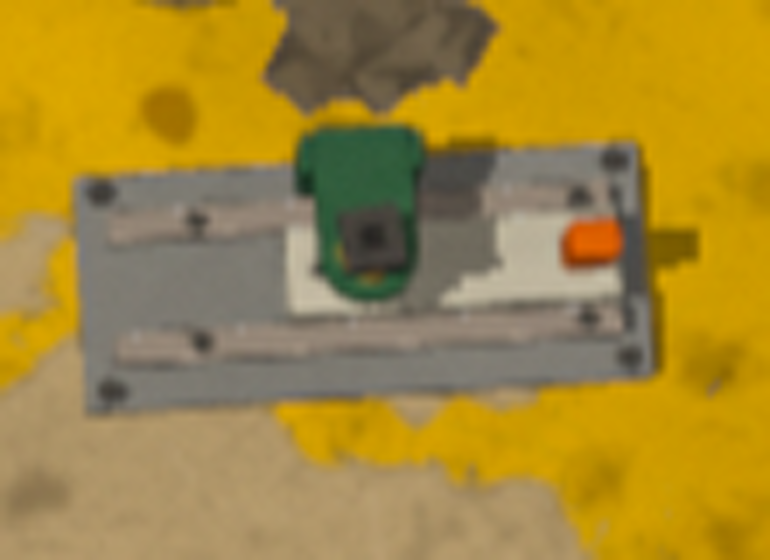

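View pics/s1.png

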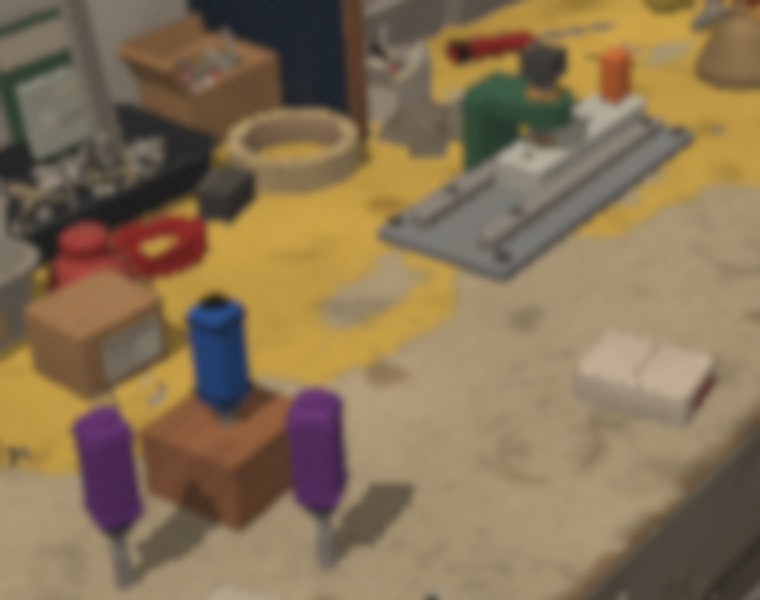

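```bash
cat > h.py <<'E'
import numpy as np,cv2
from cell import arm
def ray(n,uv):
    c=arm.camera_info(n);d=np.linalg.inv(c["intrinsics"])@np.array([uv[0],uv[1],1.]);return -c["R"].T@c["t"],c["R"].T@d
def onz(n,uv,z):
    o,d=ray(n,uv);return o+d*(z-o[2])/d[2]
def proj(n,X):
    c=arm.camera_info(n);p=c["intrinsics"]@(c["R"]@np.array(X,float)+c["t"]);return p[:2]/p[2]
def two(uvs,uvt):
    o1,d1=ray("scene",uvs);o2,d2=ray("top",uvt)
    A=np.array([d1,-d2]).T;s=np.linalg.lstsq(A,o2-o1,rcond=None)[0]
    a=o1+s[0]*d1;b=o2+s[1]*d2;return (a+b)/2,np.linalg.norm(a-b)
def blobs(img,lo,hi,box=None,amin=8):
    h=cv2.cvtColor(img,cv2.COLOR_RGB2HSV);m=cv2.inRange(h,np.array(lo),np.array(hi))
    if box: 
        k=np.zeros_like(m);x0,y0,x1,y1=box;k[y0:y1,x0:x1]=255;m&=k
    n,l,st,ce=cv2.connectedComponentsWithStats(m)
    return [(st[i].tolist(),ce[i].round(2),cv2.minAreaRect(np.argwhere(l==i)[:,::-1].astype(np.float32))) for i in range(1,n) if st[i,4]>=amin]
def tool():
    o=arm.get_obs();w,x,y,z=o["orientation"]
    from scipy.spatial.transform import Rotation as R
    return o["tool_pos"],R.from_quat([x,y,z,w]).as_matrix(),o
def goto(p,yaw=None):
    """print shift (units) in tool axes and turn about z so tool x at world angle yaw (mod 90)"""
    t,M,o=tool()
    print("tcp",t.round(4),"d units",(M.T@(np.array(p)-t)/.03).round(3),"xyaw",np.arctan2(M[1,0],M[0,0]).round(4),"tilt",(M[:2,2]).round(4),"F",o["force"].round(2),"T",o["wrist_torque"].round(3),"grip",round(o["grip_width"],3),"q6",o["q"][5].round(3),"t",o["time"])
E
python3 - <<'E'
from h import *
t=cv2.imread("pics/top0.png")[:,:,::-1];s=cv2.imread("pics/scene0.png")[:,:,::-1]
for nm,im,bt in(("top",t,(160,200,210,240)),("scene",s,(180,230,230,290))):
    print(nm,"blue",blobs(im,(105,120,40),(125,255,255),bt))
for nm,im,bt in(("top",t,(320,180,345,205)),("scene",s,(290,175,320,200))):
    print(nm,"or",blobs(im,(3,150,120),(14,255,255),bt))
for nm,im,bt in(("top",t,(296,186,312,202)),("scene",s,(275,178,295,195))):
    print(nm,"dark",blobs(im,(0,0,0),(180,110,80),bt))
for n,u in(("head top",(303.3,194.0)),):print(n,onz("top",u,.112))
# fixture base corners top view
for u in((261.2,185.3),(340.8,180.5),(343.4,213.4),(262.8,218.5)):print(onz("top",u,.012))
for u in((291.3,193),(291.8,204.6),(338.6,202),):print("block",onz("top",u,.036))
for u in((170,212.5),(191.3,210.3),(193.5,230.8),(172,233.2)):print("stand",onz("top",u,.042))
goto((0,0,0))
E
```

```text
top blue [([173, 215, 10, 9, 65], array([177.69, 219.08]), ((177.5, 219.0), (8.0, 9.0), 90.0))]
scene blue [([198, 246, 14, 26, 265], array([204.31, 257.76]), ((204.34385681152344, 258.51641845703125), (25.17669105529785, 11.672353744506836), 83.9909896850586))]
top or [([330, 191, 9, 7, 52], array([334.21, 194.23]), ((334.0, 194.0), (6.0, 8.0), 90.0))]
scene or [([300, 182, 8, 13, 79], array([303.22, 187.67]), ((303.5, 188.0), (12.0, 7.0), 90.0))]
top dark [([298, 186, 14, 14, 116], array([304.13, 193.46]), ((304.5, 192.5), (13.0, 13.0), 90.0))]
scene dark [([280, 182, 11, 10, 82], array([285.16, 186.28]), ((285.2432556152344, 186.54054260253906), (9.535140991210938, 9.206343650817871), 9.462322235107422))]
head top [ 0.57939662 -0.0875255   0.112     ]
[0.62880041 0.04097313 0.012     ]
[ 0.63868733 -0.21486248  0.012     ]
[ 0.53185645 -0.21893409  0.012     ]
[0.52128501 0.0378767  0.012     ]
block [ 0.59715207 -0.05409385  0.036     ]
block [ 0.56009755 -0.05468729  0.036     ]
block [ 0.56504206 -0.20206515  0.036     ]
stand [0.54276704 0.32677879 0.042     ]
stand [0.54821376 0.26020603 0.042     ]
stand [0.48358089 0.25337667 0.042     ]
stand [0.47758753 0.32021209 0.042     ]
tcp [ 0.1594 -0.4732  0.1964] d units [-16.633   0.      6.578] xyaw -1.246 tilt [-0.0006  0.0018] F [0.03 0.39 0.19] T [-0.031  0.014  0.015] grip 1.002 q6 1.571 t 0.1
```

```bash
python3 - <<'E'
from h import *
t=cv2.imread("pics/top0.png");s=cv2.imread("pics/scene0.png")
print("cap",onz("top",(176.2,217.9),.115))
# scene: axis of handle centre
o,e=two((204.3,258.),(177.69,219.08));print(o,e)
for X in((.5085,.295,.114),(.5085,.295,.054),(.5085,.295,.042)):print(proj("top",X),proj("scene",X))
a=cv2.resize(t[205:240,160:205],None,fx=16,fy=16,interpolation=cv2.INTER_CUBIC);cv2.imwrite("pics/t3.png",a)
a=cv2.resize(s[235:290,180:230],None,fx=10,fy=10,interpolation=cv2.INTER_CUBIC);cv2.imwrite("pics/s3.png",a)
a=cv2.resize(t[175:215,285:345],None,fx=13,fy=13,interpolation=cv2.INTER_CUBIC);cv2.imwrite("pics/t4.png",a)
a=cv2.resize(s[170:225,260:320],None,fx=10,fy=10,interpolation=cv2.INTER_CUBIC);cv2.imwrite("pics/s4.png",a)
E
```

```text
cap [0.51521183 0.29308413 0.115     ]
[0.51638215 0.29518357 0.08343995] 0.0013955772382591054
[175.61340387 220.19264512] [205.99641273 246.81127468]
[179.41257257 222.67606423] [208.56423152 270.80360494]
[180.13843713 223.15054327] [209.05880488 275.42463488]
```

View pics/t3.png

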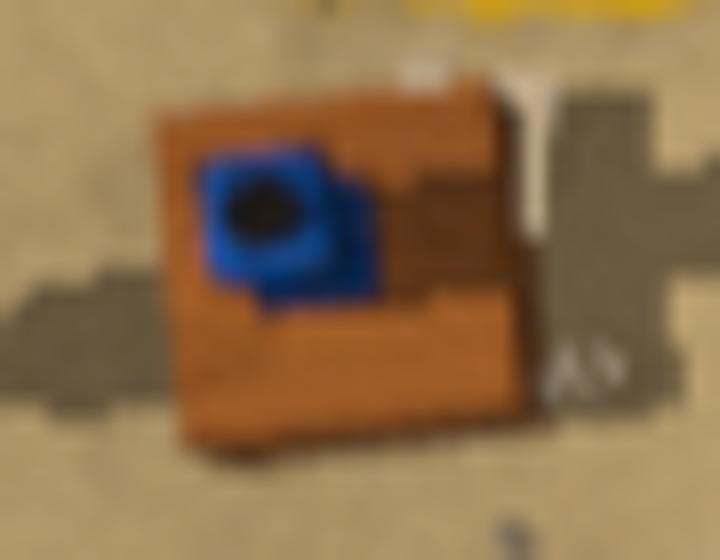

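View pics/s3.png

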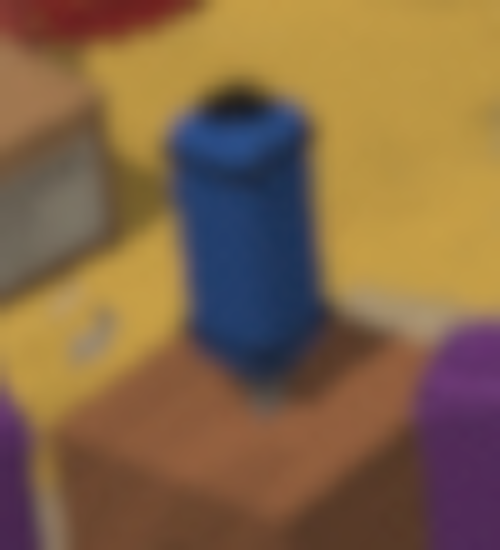

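View pics/t4.png

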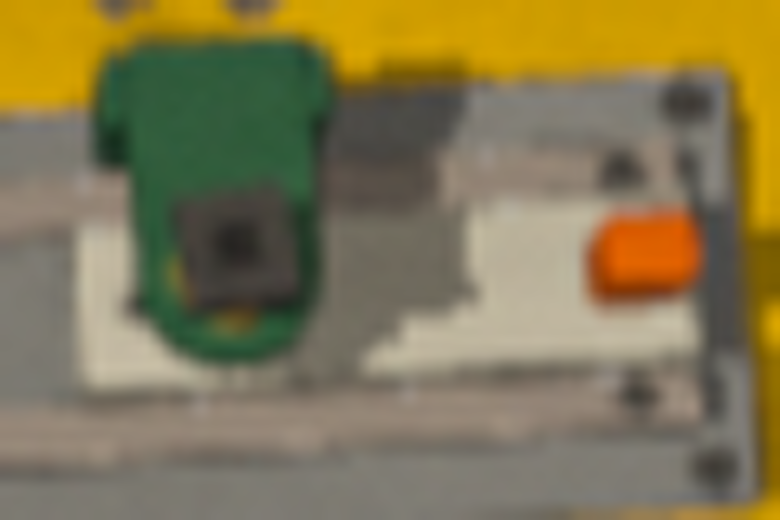

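View pics/s4.png

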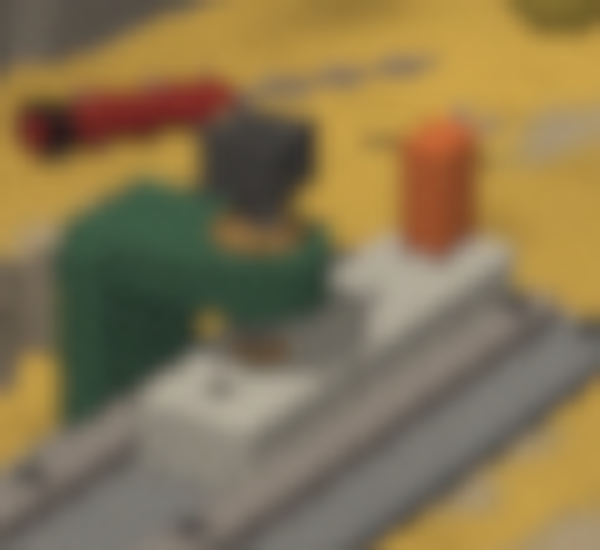

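```bash
python3 -m inch '{"translation":[[0,0,-0.5],[0,0,-0.5]],"turn":[[0,0,0.07],[0,0,0.07]]}' -0.2; python3 - <<'E'
from h import *
goto((.515,.2925,.20))
E
```

```text
time: 0.27
tool_pos: [0.1592, -0.4726, 0.226]
orientation: [-0.001, 0.741, -0.671, -0.002]
force: [0.5, 0.0, 0.2]
grip_width: 0.748
tcp [ 0.1592 -0.4726  0.226 ] d units [-24.193 -14.341   0.952] xyaw -1.4711 tilt [-0.0013  0.004 ] F [0.47 0.04 0.18] T [-0.054 -0.008  0.057] grip 0.748 q6 1.796 t 0.2667
```

```bash
python3 - <<'E'
from h import *
t,M,o=tool()
d=np.array([.515,.2925])-t[:2];n=28;y0=-1.471
import math
u=d/n/.03
for i in range(n):
    y=y0+3.131*i/n
    # tool x=(c,s), tool y = (s,-c)
    c,s=math.cos(y),math.sin(y)
    print("[%.2f,%.2f,0]"%(u[0]*c+u[1]*s,u[0]*s-u[1]*c),end=",\n" if i==13 else ",")
E
```

```text
[-0.86,-0.51,0],[-0.80,-0.61,0],[-0.73,-0.69,0],[-0.65,-0.77,0],[-0.56,-0.84,0],[-0.46,-0.89,0],[-0.36,-0.94,0],[-0.25,-0.97,0],[-0.14,-0.99,0],[-0.03,-1.00,0],[0.08,-1.00,0],[0.19,-0.99,0],[0.30,-0.96,0],[0.41,-0.92,0],
[0.51,-0.87,0],[0.60,-0.80,0],[0.69,-0.73,0],[0.76,-0.65,0],[0.83,-0.56,0],[0.89,-0.47,0],[0.94,-0.36,0],[0.97,-0.26,0],[0.99,-0.15,0],[1.00,-0.03,0],[1.00,0.08,0],[0.99,0.19,0],[0.96,0.30,0],[0.92,0.40,0],
```

```bash
python3 -m inch '{"translation":[[-0.86,-0.51,0],[-0.80,-0.61,0],[-0.73,-0.69,0],[-0.65,-0.77,0],[-0.56,-0.84,0],[-0.46,-0.89,0],[-0.36,-0.94,0],[-0.25,-0.97,0],[-0.14,-0.99,0],[-0.03,-1.00,0],[0.08,-1.00,0],[0.19,-0.99,0],[0.30,-0.96,0],[0.41,-0.92,0]],"turn":[[0,0,-0.071],[0,0,-0.071],[0,0,-0.071],[0,0,-0.071],[0,0,-0.071],[0,0,-0.071],[0,0,-0.071],[0,0,-0.071],[0,0,-0.071],[0,0,-0.071],[0,0,-0.071],[0,0,-0.071],[0,0,-0.071],[0,0,-0.071]]}'
python3 -m inch '{"translation":[[0.51,-0.87,0],[0.60,-0.80,0],[0.69,-0.73,0],[0.76,-0.65,0],[0.83,-0.56,0],[0.89,-0.47,0],[0.94,-0.36,0],[0.97,-0.26,0],[0.99,-0.15,0],[1.00,-0.03,0],[1.00,0.08,0],[0.99,0.19,0],[0.96,0.30,0],[0.92,0.40,0],[0,0,0],[0,0,0]],"turn":[[0,0,-0.071],[0,0,-0.071],[0,0,-0.071],[0,0,-0.071],[0,0,-0.071],[0,0,-0.071],[0,0,-0.071],[0,0,-0.071],[0,0,-0.071],[0,0,-0.071],[0,0,-0.071],[0,0,-0.071],[0,0,-0.071],[0,0,-0.071],[0,0,0],[0,0,0]]}'
python3 - <<'E'
from h import *
goto((.515,.2925,.20))
cv2.imwrite("pics/t5.png",cv2.resize(arm.get_image("top")[:,:,::-1][160:300,120:280],None,fx=4,fy=4))
E
```

```text
time: 1.43
tool_pos: [0.336, -0.0892, 0.227]
orientation: [-0.0, 0.999, 0.05, -0.0]
force: [0.1, -0.0, -0.2]
grip_width: 0.6
time: 2.77
tool_pos: [0.514, 0.2923, 0.2253]
orientation: [-0.0, 0.676, 0.737, -0.001]
force: [-0.8, -1.0, 0.5]
grip_width: 0.602
tcp [0.514  0.2923 0.2253] d units [0.003 0.037 0.845] xyaw 1.658 tilt [-0.0026 -0.0017] F [-0.79 -1.    0.5 ] T [ 0.025  0.014 -0.036] grip 0.602 q6 0.43 t 2.7667
```

View pics/t5.png

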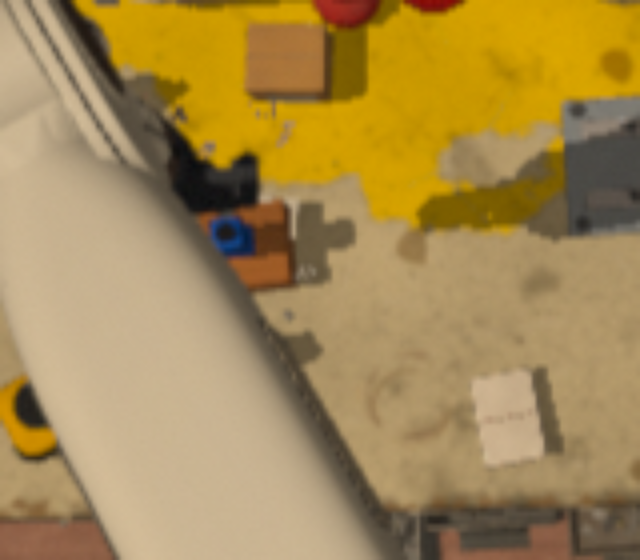

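```bash
python3 -m inch '{"translation":[[0,0.04,0.9],[0,0,0.9],[0,0,0.9],[0,0,0.9],[0,0,0.9],[0,0,0.5],[0,0,0.3],[0,0,0],[0,0,0]],"turn":[[0,0,0],[0,0,0],[0,0,0],[0,0,0],[0,0,0],[0,0,0],[0,0,0],[0,0,0],[0,0,0]]}'
python3 - <<'E'
from h import *
goto((.515,.2925,.066))
cv2.imwrite("pics/t6.png",cv2.resize(arm.get_image("scene")[:,:,::-1][170:320,130:310],None,fx=4,fy=4))
E
```

```text
time: 3.57
tool_pos: [0.5156, 0.2908, 0.0689]
orientation: [0.0, 0.677, 0.736, 0.0]
force: [1.2, -0.1, 0.2]
grip_width: 0.599
tcp [0.5156 0.2908 0.0689] d units [ 0.058 -0.015  0.097] xyaw 1.6556 tilt [0.0003 0.0001] F [ 1.16 -0.06  0.2 ] T [ 0.008 -0.042  0.002] grip 0.599 q6 0.429 t 3.5667
```

View pics/t6.png

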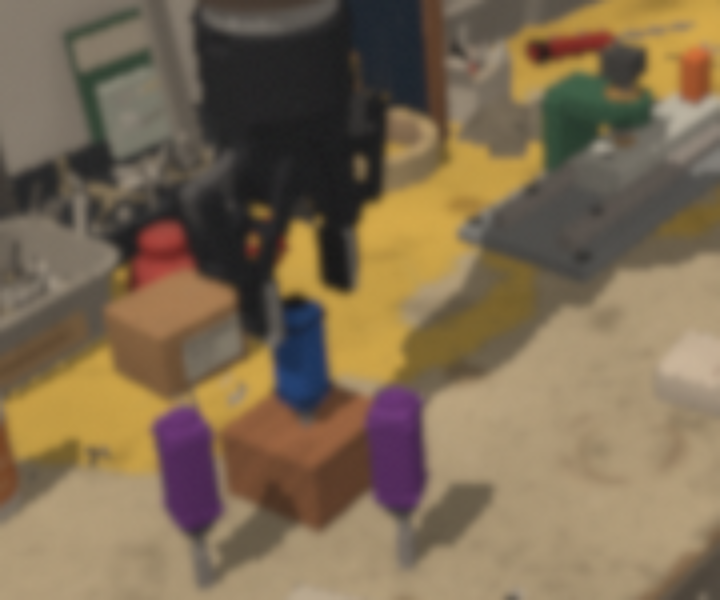

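```bash
python3 - <<'E'
from h import *
goto((.515,.2925,.066))
t,M,o=tool()
s=arm.get_image("scene")[:,:,::-1].copy();tt=arm.get_image("top")[:,:,::-1].copy()
for n,im in(("scene",s),("top",tt)):
  for X in (t,t-M[:,2]*.019,t+M[:,0]*.025,t-M[:,0]*.025,np.array([.515,.2925,.114])):
    p=proj(n,X);print(n,p.round(1))
print(o["q"])
cv2.imwrite("pics/s7.png",cv2.resize(s[200:290,160:260],None,fx=6,fy=6));cv2.imwrite("pics/t7.png",cv2.resize(tt[160:260,120:240],None,fx=6,fy=6))
E
```

```text
tcp [0.5163 0.2914 0.0697] d units [ 0.04  -0.04   0.124] xyaw 1.6559 tilt [0.0019 0.001 ] F [-0.82 -0.38 -0.06] T [-0.028 -0.024 -0.059] grip 0.6 q6 0.429 t 3.6167
scene [206.6 262.7]
scene [205.8 255.2]
scene [198.6 268.4]
scene [214.2 257.2]
scene [204.7 245.3]
top [179.6 219.5]
top [178.5 218.7]
top [171.5 220.4]
top [187.8 218.6]
top [176.5 218. ]
[ 5.13852079e-01  5.00625755e-01  4.58732716e-02  1.11386978e+00
 -3.34979795e-05  4.28789518e-01]
```

View pics/s7.png

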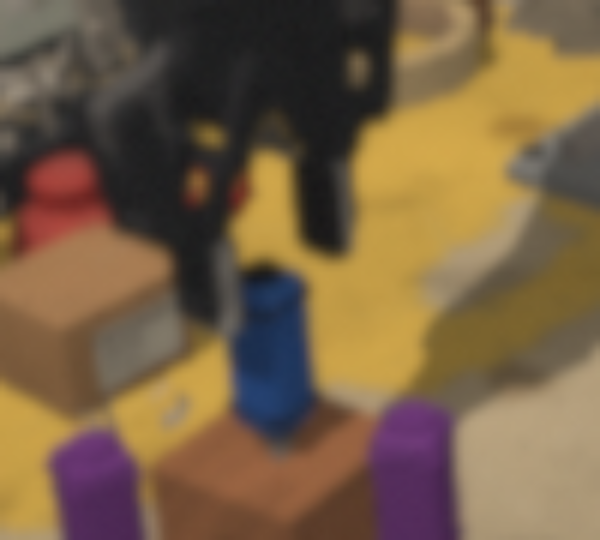

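View pics/t7.png

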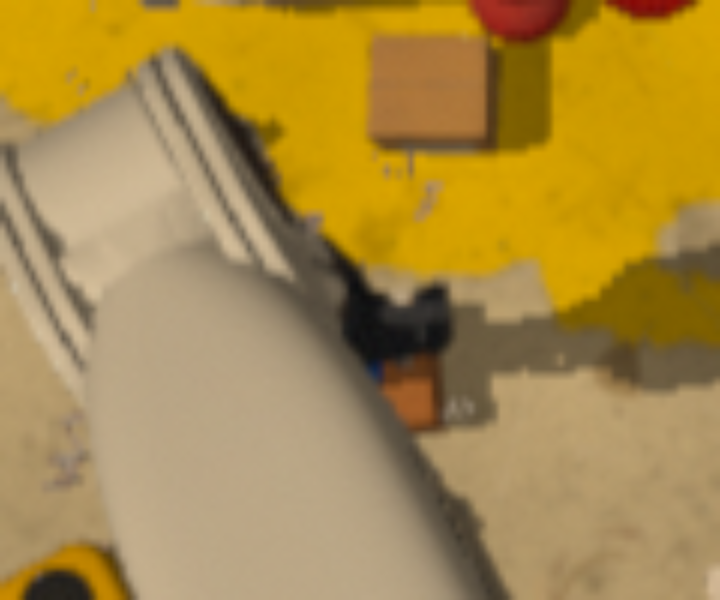

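```bash
python3 - <<'E'
from h import *
for a,b in (((214.2,241.7),(192,218)),((214.2,241.7),(191,216)),((212,241),(192,218)),((214.2,241.7),(193,218)),((214.2,241.7),(190,219))):print(two(a,b))
# carton check and stand corner both views
print(two((204.3,245),(176.2,217.9)), two((207.3,275.2),(180,222.5)))
E
```

```text
(array([0.52046807, 0.25246598, 0.10044756]), np.float64(0.012004109678035302))
(array([0.52417144, 0.25335523, 0.10007099]), np.float64(0.00552924066965933))
(array([0.52210613, 0.25389573, 0.10197975]), np.float64(0.016891854364184597))
(array([0.52135904, 0.25036321, 0.09896744]), np.float64(0.013975124952930395))
(array([0.51639768, 0.25726037, 0.10433789]), np.float64(0.01032327056631286))
(array([0.51525379, 0.29312088, 0.11501756]), np.float64(0.0001166165634662295)) (array([0.51132144, 0.29612036, 0.04189416]), np.float64(0.0019618275765938354))
```

```bash
python3 -m inch '{"translation":[[0.04,-0.03,0.2],[0,0,0.2],[0,0,0],[0,0,0],[0,0,0]],"turn":[[0,0,0],[0,0,0],[0,0,0],[0,0,0],[0,0,0]]}'
python3 - <<'E'
from h import *
goto((.515,.2925,.066))
s=arm.get_image("scene")[:,:,::-1].copy()
cv2.imwrite("pics/s8.png",cv2.resize(s[190:290,160:260],None,fx=6,fy=6,interpolation=cv2.INTER_CUBIC))
E
```

```text
time: 4.13
tool_pos: [0.5143, 0.2926, 0.056]
orientation: [-0.0, 0.676, 0.737, -0.0]
force: [0.3, 0.1, 0.2]
grip_width: 0.599
tcp [0.5143 0.2926 0.056 ] d units [-0.006  0.021 -0.333] xyaw 1.657 tilt [-0.0004 -0.0002] F [0.31 0.1  0.21] T [ 0.028 -0.066  0.025] grip 0.599 q6 0.431 t 4.1333
```

View pics/s8.png

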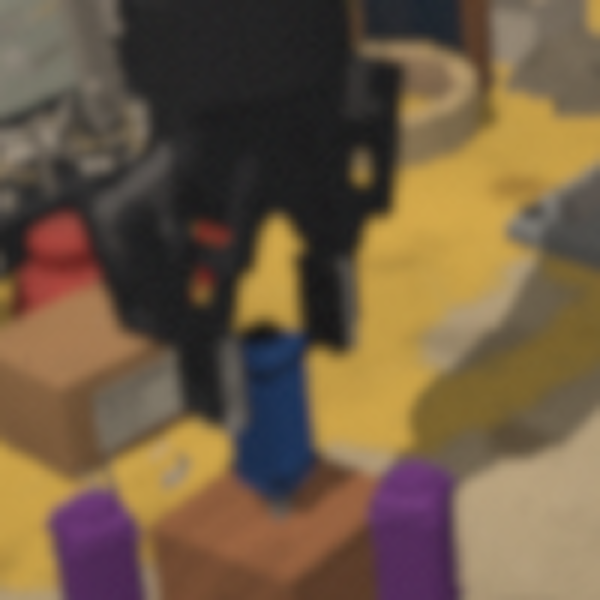

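```bash
python3 -m inch '{"translation":[[0,0,0],[0,0,0],[0,0,0],[0,0,0],[0,0,0],[0,0,0],[0,0,0]],"turn":[[0,0,0],[0,0,0],[0,0,0],[0,0,0],[0,0,0],[0,0,0],[0,0,0]]}' 1
python3 - <<'E'
from h import *
goto((.515,.2925,.066))
s=arm.get_image("scene")[:,:,::-1].copy()
cv2.imwrite("pics/s9.png",cv2.resize(s[190:290,160:260],None,fx=6,fy=6,interpolation=cv2.INTER_CUBIC))
E
```

```text
time: 4.77
tool_pos: [0.5148, 0.2929, 0.0565]
orientation: [0.0, 0.676, 0.737, 0.0]
force: [0.3, 0.7, 1.2]
grip_width: 0.267
tcp [0.5148 0.2929 0.0565] d units [-0.014  0.006 -0.315] xyaw 1.6569 tilt [0.0007 0.0007] F [0.27 0.68 1.21] T [0.282 0.029 0.012] grip 0.267 q6 0.431 t 4.7667
```

View pics/s9.png

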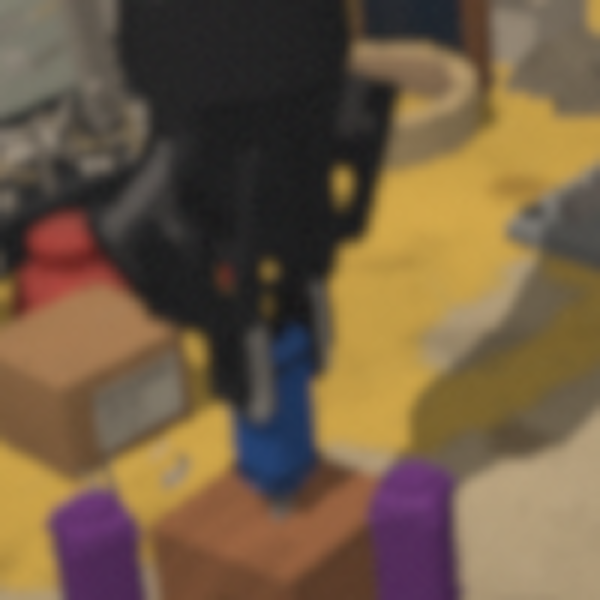

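```bash
python3 -m inch '{"translation":[[0,0,-0.2],[0,0,-0.5],[0,0,-1],[0,0,-1],[0,0,-1],[0,0,-1],[0,0,-0.6],[0,0,0],[0,0,0]],"turn":[[0,0,0],[0,0,0],[0,0,0],[0,0,0],[0,0,0],[0,0,0],[0,0,0],[0,0,0],[0,0,0]]}' 
python3 - <<'E'
from h import *
goto((.5815,-.0862,.215))
s=arm.get_image("scene")[:,:,::-1].copy()
cv2.imwrite("pics/s10.png",cv2.resize(s[130:270,130:300],None,fx=4,fy=4,interpolation=cv2.INTER_CUBIC))
E
```

```text
time: 5.57
tool_pos: [0.5149, 0.2926, 0.216]
orientation: [0.0, 0.676, 0.737, 0.001]
force: [0.4, 0.9, -1.6]
grip_width: 0.27
tcp [0.5149 0.2926 0.216 ] d units [-12.77    1.13    0.031] xyaw 1.6567 tilt [0.0016 0.0005] F [ 0.36  0.86 -1.57] T [ 0.001 -0.025 -0.043] grip 0.27 q6 0.431 t 5.5667
```

View pics/s10.png

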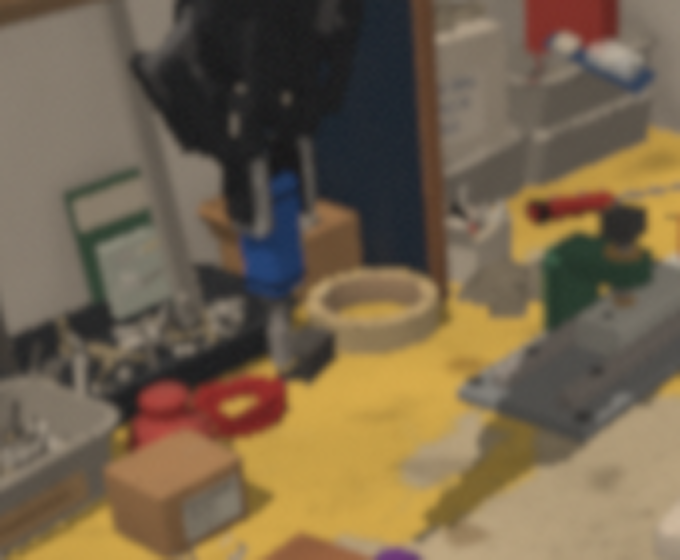

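```bash
python3 -m inch '{"translation":[[-0.4,0.04,0],[-0.9,0.08,0],[-0.95,0.085,0],[-0.95,0.085,0],[-0.95,0.085,0],[-0.95,0.085,0],[-0.95,0.085,0],[-0.95,0.085,0],[-0.95,0.085,0],[-0.95,0.085,0],[-0.95,0.085,0],[-0.95,0.085,0],[-0.95,0.085,0],[-0.7,0.06,0],[-0.32,0.03,0],[0,0,0],[0,0,0],[0,0,0]],"turn":[[0,0,0],[0,0,0],[0,0,0],[0,0,0],[0,0,0],[0,0,0],[0,0,0],[0,0,0],[0,0,0],[0,0,0],[0,0,0],[0,0,0],[0,0,0],[0,0,0],[0,0,-0.02],[0,0,0],[0,0,0],[0,0,0]]}' 
python3 - <<'E'
from h import *
goto((.5815,-.0862,.215))
s=arm.get_image("scene")[:,:,::-1].copy()
cv2.imwrite("pics/s11.png",cv2.resize(s[130:230,230:330],None,fx=6,fy=6,interpolation=cv2.INTER_CUBIC))
s=arm.get_image("top")[:,:,::-1].copy()
cv2.imwrite("pics/t11.png",cv2.resize(s[160:240,250:360],None,fx=7,fy=7,interpolation=cv2.INTER_CUBIC))
goto((.5815,-.0862,.215))
E
```

```text
time: 7.12
tool_pos: [0.5806, -0.0858, 0.214]
orientation: [-0.001, 0.665, 0.747, -0.001]
force: [-0.0, 0.3, -1.2]
grip_width: 0.271
tcp [ 0.5806 -0.0858  0.214 ] d units [-0.017  0.027 -0.033] xyaw 1.6878 tilt [-0.0026  0.0007] F [-0.03  0.25 -1.24] T [-0.013  0.036 -0.019] grip 0.271 q6 -0.264 t 7.1167
tcp [ 0.5811 -0.0852  0.2147] d units [-0.035  0.008 -0.009] xyaw 1.6892 tilt [-0.0012  0.0003] F [-0.01 -0.75 -1.31] T [ 0.063 -0.028  0.012] grip 0.268 q6 -0.264 t 7.2167
```

View pics/s11.png

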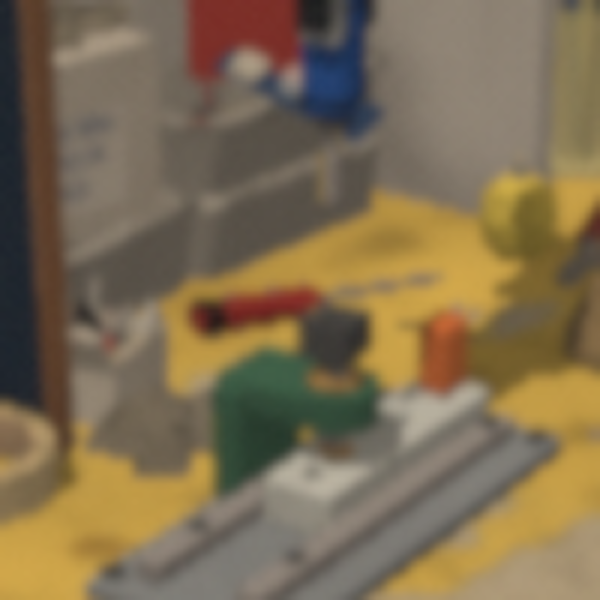

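View pics/t11.png

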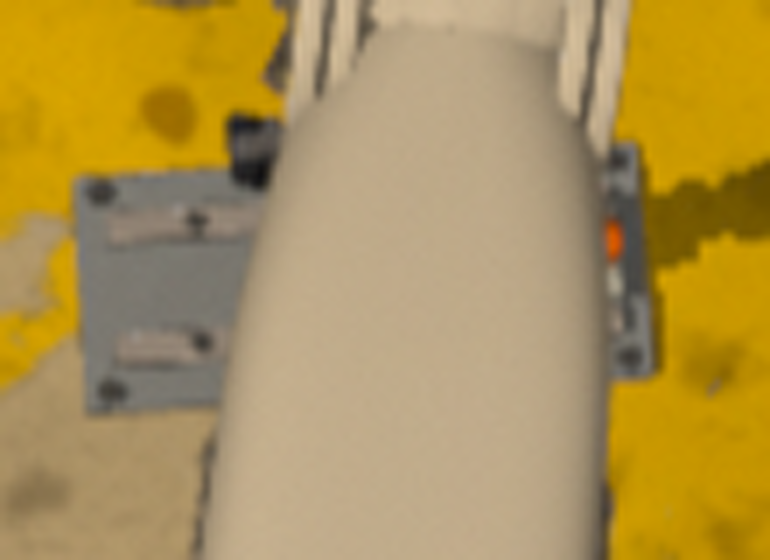

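```bash
python3 - <<'E'
from h import *
s=arm.get_image("scene")[:,:,::-1].copy()
cv2.imwrite("pics/s12.png",cv2.resize(s[60:220,220:370],None,fx=3.75,fy=3.75,interpolation=cv2.INTER_CUBIC))
for z in (.112,.17,.212,.272):print(proj("scene",(.581,-.0855,z)))
E
```

```text
[285.9820562  182.17312121]
[285.91667701 162.8148473 ]
[285.86741677 148.22927168]
[285.79406671 126.51088483]
```

View pics/s12.png

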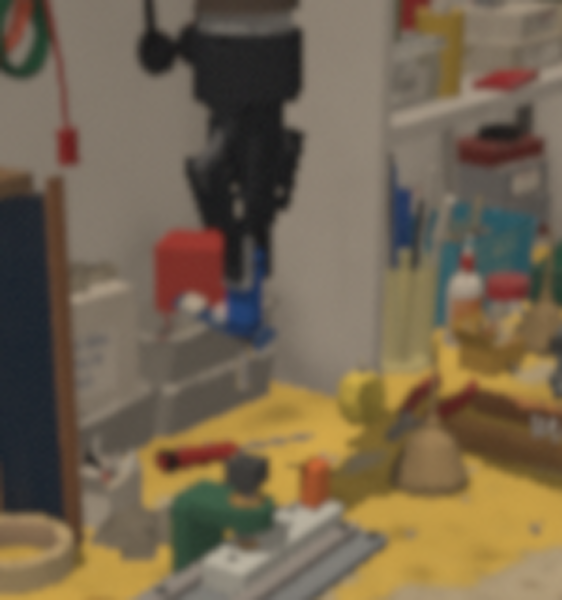

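```bash
python3 -m inch '{"translation":[[-0.035,0,0.6],[0,0,0.6],[0,0,0.4],[0,0,0.1],[0,0,0],[0,0,0],[0,0,0]],"turn":[[0,0,0],[0,0,0],[0,0,0],[0,0,0],[0,0,0],[0,0,0],[0,0,0]]}' 
python3 - <<'E'
from h import *
goto((.5815,-.0862,.1625))
S=[arm.get_image("scene")[:,:,::-1].astype(float) for _ in range(2)]
s=(sum(S)/2).astype(np.uint8)
cv2.imwrite("pics/s13.png",cv2.resize(s[135:200,260:320],None,fx=9,fy=9,interpolation=cv2.INTER_CUBIC))
goto((.5815,-.0862,.1625))
E
```

```text
time: 7.85
tool_pos: [0.5826, -0.087, 0.1655]
orientation: [0.001, 0.664, 0.748, 0.001]
force: [0.9, 0.3, -0.9]
grip_width: 0.27
tcp [ 0.5826 -0.087   0.1655] d units [ 0.03  -0.033  0.099] xyaw 1.6888 tilt [ 0.0022 -0.0004] F [ 0.94  0.34 -0.93] T [ 0.031  0.034 -0.016] grip 0.27 q6 -0.266 t 7.85
tcp [ 0.5825 -0.0871  0.1654] d units [ 0.035 -0.031  0.098] xyaw 1.6885 tilt [ 0.0022 -0.0003] F [ 0.09  0.48 -1.19] T [ 0.029 -0.008  0.021] grip 0.267 q6 -0.266 t 7.95
```

View pics/s13.png

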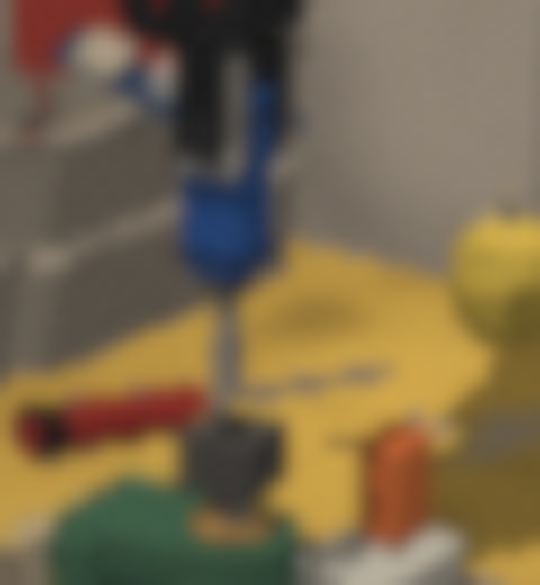

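```bash
python3 - <<'E'
from h import *
print(two((285.6,182.9),(302.8,193.2)),onz("scene",(285.6,182.9),.112),onz("top",(302.8,193.2),.112))
t,M,o=tool()
tip=t+M[:,2]*.0445
print(t,tip,proj("scene",tip),proj("scene",tip+[0,0,.025]))
g=cv2.imread("pics/s13.png")
cv2.imwrite("pics/s14.png",cv2.resize(g[270:540,120:360],None,fx=2.2,fy=2.2,interpolation=cv2.INTER_CUBIC))
E
```

```text
(array([ 0.58256665, -0.0861432 ,  0.1091404 ]), np.float64(0.0004191026617259688)) [ 0.57874166 -0.08056911  0.112     ] [ 0.58186811 -0.08609694  0.112     ]
[ 0.58254746 -0.08714108  0.1654352 ] [ 0.58264735 -0.08715664  0.12093531] [285.84664852 178.93920662] [285.81745341 170.65744092]
```

View pics/s14.png

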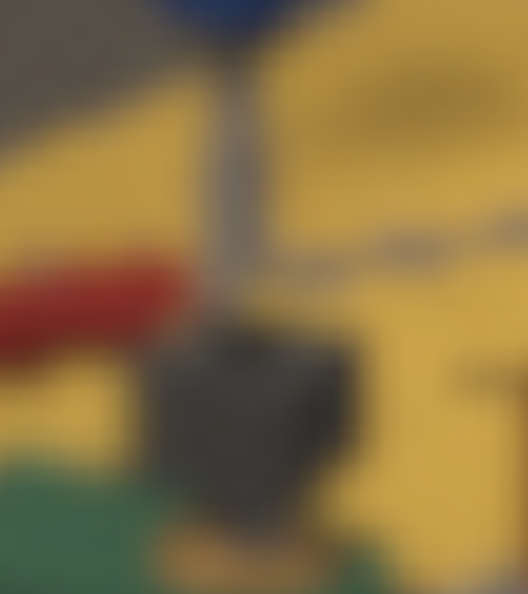

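```bash
python3 -m inch '{"translation":[[-0.033,-0.058,0],[0,0,0.1],[0,0,0.1],[0,0,0.1],[0,0,0.05],[0,0,0]],"turn":[[0,0,0],[0,0,0],[0,0,0],[0,0,0],[0,0,0],[0,0,0]]}' 
python3 - <<'E'
from h import *
goto((.5815,-.0862,.1625))
S=[arm.get_image("scene")[:,:,::-1].astype(float) for _ in range(2)]
s=(sum(S)/2).astype(np.uint8)
cv2.imwrite("pics/s15.png",cv2.resize(s[160:200,260:310],None,fx=14,fy=14,interpolation=cv2.INTER_CUBIC))
goto((.5815,-.0862,.1625))
E
```

```text
time: 8.45
tool_pos: [0.5798, -0.088, 0.153]
orientation: [-0.001, 0.664, 0.747, -0.0]
force: [0.8, 0.8, -1.6]
grip_width: 0.265
tcp [ 0.5798 -0.088   0.153 ] d units [ 0.054  0.063 -0.317] xyaw 1.6884 tilt [-0.0011  0.0007] F [ 0.79  0.84 -1.63] T [ 0.24  -0.105 -0.031] grip 0.265 q6 -0.269 t 8.45
tcp [ 0.5798 -0.088   0.1532] d units [ 0.055  0.062 -0.31 ] xyaw 1.6884 tilt [-0.001   0.0006] F [ 0.47  1.14 -1.4 ] T [0.264 0.004 0.024] grip 0.268 q6 -0.269 t 8.55
```

View pics/s15.png

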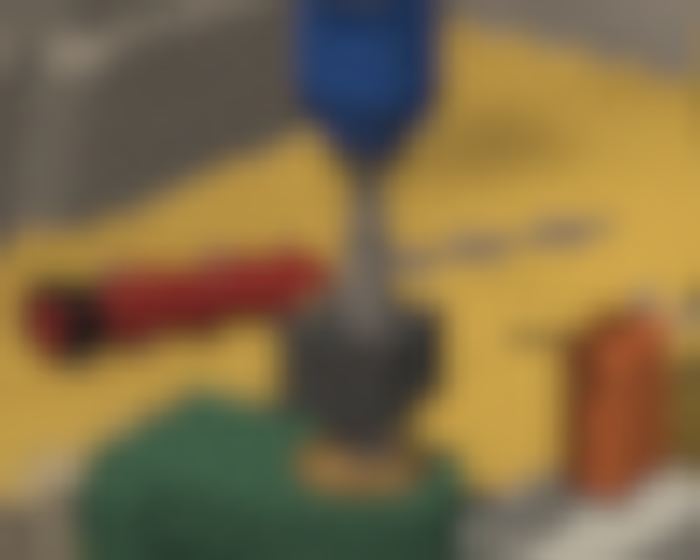

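```bash
python3 -m inch '{"translation":[[0,0,0.08],[0,0,0.08],[0,0,0.08],[0,0,0.06],[0,0,0],[0,0,0]],"turn":[[0,0,0],[0,0,0],[0,0,0],[0,0,0],[0,0,0],[0,0,0]]}' 
python3 - <<'E'
from h import *
s=arm.get_image("scene")[:,:,::-1]
cv2.imwrite("pics/s16.png",cv2.resize(s[160:200,260:310],None,fx=14,fy=14,interpolation=cv2.INTER_CUBIC))
goto((.5815,-.0862,.1625))
E
```

```text
time: 9.05
tool_pos: [0.5799, -0.088, 0.1442]
orientation: [-0.0, 0.664, 0.747, -0.0]
force: [0.6, 2.4, -1.8]
grip_width: 0.271
tcp [ 0.5799 -0.088   0.1443] d units [ 0.055  0.061 -0.608] xyaw 1.6885 tilt [-0.0009  0.0006] F [-0.21  2.27 -1.99] T [ 0.701 -0.031  0.01 ] grip 0.267 q6 -0.269 t 9.1
```

View pics/s16.png

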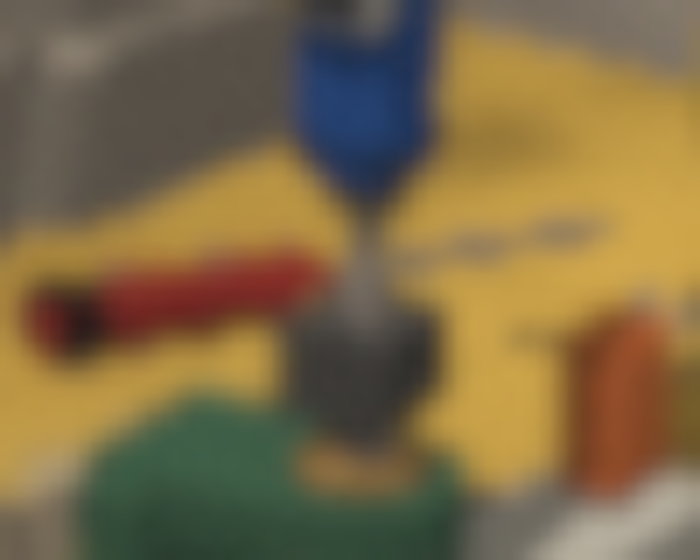

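```bash
python3 -m inch '{"translation":[[0.02,0,0.03],[0,0,0],[0,0,0],[0,0,0],[0,0,0],[0,0,0],[0,0,0]],"turn":[[0,0,0],[0,0,0],[0,0,0.064],[0,0,0.064],[0,0,0.064],[0,0,0.064],[0,0,0]]}' 
python3 - <<'E'
from h import *
goto((.5815,-.0862,.1625))
E
```

```text
time: 9.68
tool_pos: [0.5801, -0.0866, 0.1436]
orientation: [-0.001, 0.8, 0.599, 0.001]
force: [0.7, 4.7, -1.1]
grip_width: 0.273
tcp [ 0.5801 -0.0866  0.1436] d units [ 0.027  0.041 -0.63 ] xyaw 1.2854 tilt [-0.0001  0.0023] F [ 0.73  4.7  -1.13] T [ 1.319 -0.09   0.082] grip 0.273 q6 0.136 t 9.6833
```

```bash
python3 -m inch '{"translation":[[0.03,-0.01,0],[0,0,0]],"turn":[[0,0,0],[0,0,0]]}' 
python3 - <<'E'
from h import *
goto((.5815,-.0862,.1625))
E
```

```text
time: 9.85
tool_pos: [0.58, -0.0865, 0.1436]
orientation: [-0.0, 0.8, 0.601, 0.0]
force: [0.3, 3.5, -2.3]
grip_width: 0.273
tcp [ 0.58   -0.0865  0.1436] d units [ 0.022  0.044 -0.629] xyaw 1.2886 tilt [-0.0001  0.0003] F [ 0.32  3.53 -2.27] T [ 1.024 -0.139  0.017] grip 0.273 q6 0.134 t 9.85
```

```bash
python3 -m inch '{"translation":[[0.06,-0.02,0],[0,0,0],[0,0,0]],"turn":[[0,0,0],[0,0,0],[0,0,0]]}' 
python3 - <<'E'
from h import *
goto((.5815,-.0862,.1625))
E
```

```text
time: 10.1
tool_pos: [0.5799, -0.086, 0.1436]
orientation: [0.001, 0.8, 0.6, -0.001]
force: [0.6, -0.4, -3.9]
grip_width: 0.268
tcp [ 0.5799 -0.086   0.1436] d units [ 0.006  0.053 -0.629] xyaw 1.2861 tilt [-0.0002 -0.0021] F [ 0.55 -0.38 -3.93] T [-0.169 -0.147  0.071] grip 0.268 q6 0.139 t 10.1
```

```bash
python3 -m inch '{"translation":[[0,0,0],[0,0,0],[0,0,0],[0,0,0],[0,0,0]],"turn":[[0,0,0.064],[0,0,0.064],[0,0,0.064],[0,0,0.064],[0,0,0]]}' 
python3 - <<'E'
from h import *
goto((.5815,-.0862,.1625))
s=arm.get_image("scene")[:,:,::-1]
cv2.imwrite("pics/s17.png",cv2.resize(s[160:200,260:310],None,fx=14,fy=14,interpolation=cv2.INTER_CUBIC))
E
```

```text
time: 10.52
tool_pos: [0.58, -0.085, 0.143]
orientation: [-0.0, 0.904, 0.427, -0.0]
force: [2.4, 1.6, -7.6]
grip_width: 0.263
tcp [ 0.58  -0.085  0.143] d units [ 0.001  0.064 -0.65 ] xyaw 0.8827 tilt [-0.0006  0.0002] F [ 2.38  1.63 -7.62] T [ 0.423 -0.554  0.119] grip 0.263 q6 0.543 t 10.5167
```

View pics/s17.png

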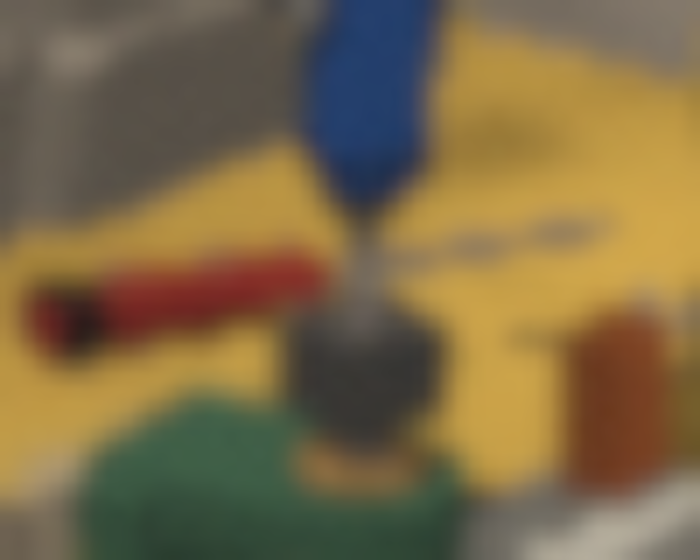

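```bash
python3 -m inch '{"translation":[[0,0,0],[0,0,0],[0,0,0],[0,0,-0.3],[0,0,-0.8],[0,0,-0.9],[0,0,-0.7],[0,0,0]],"turn":[[0,0,0],[0,0,0],[0,0,0],[0,0,0],[0,0,0],[0,0,0],[0,0,0],[0,0,0]]}' -0.1
python3 - <<'E'
from h import *
print(two((303.22,187.67),(334.21,194.23)),onz("top",(334.4,194),.076))
t,M,o=tool()
goto((.5838,-.186,.21))
s=arm.get_image("scene")[:,:,::-1]
print(blobs(s[:,:,::-1],(3,150,100),(14,255,255),(285,175,330,210)))
cv2.imwrite("pics/s18.png",cv2.resize(s[130:210,240:330],None,fx=7,fy=7,interpolation=cv2.INTER_CUBIC))
E
```

```text
time: 11.23
tool_pos: [0.5828, -0.0856, 0.2318]
orientation: [0.003, 0.904, 0.428, 0.005]
force: [0.3, 0.4, 0.2]
grip_width: 0.549
(array([ 0.58726871, -0.18600542,  0.05796046]), np.float64(0.0023851201072165695)) [ 0.58372002 -0.18509417  0.076     ]
tcp [ 0.5828 -0.0856  0.2318] d units [-2.573  2.14   0.732] xyaw 0.8843 tilt [ 0.011 -0.002] F [0.28 0.39 0.15] T [-0.006 -0.015  0.021] grip 0.549 q6 0.541 t 11.2333
[([300, 182, 8, 13, 80], array([303.8, 187.9]), ((303.5, 188.0), (12.0, 7.0), 90.0))]
```

View pics/s18.png

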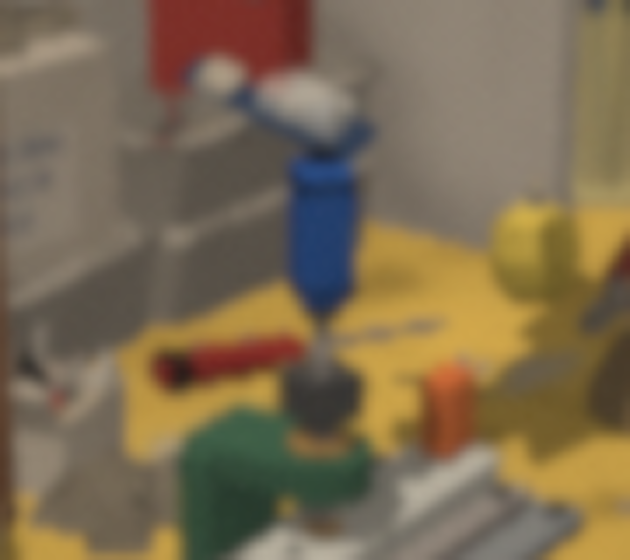

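```bash
python3 -m inch '{"translation":[[-0.643,0.535,0],[-0.643,0.535,0],[-0.643,0.535,0],[-0.643,0.535,0],[0,0,0.8],[0,0,0.9],[0,0,0.9],[0,0,0.9],[0,0,0.9],[0,0,0.9],[0,0,0.3],[0,0,0],[0,0,0]],"turn":[[0,0,0],[0,0,0],[0,0,0],[0,0,0],[0,0,-0.077],[0,0,-0.077],[0,0,-0.077],[0,0,-0.077],[0,0,-0.077],[0,0,-0.077],[0,0,0],[0,0,0],[0,0,0]]}'
python3 - <<'E'
from h import *
goto((.5838,-.186,.048))
s=arm.get_image("scene")[:,:,::-1]
cv2.imwrite("pics/s19.png",cv2.resize(s[130:210,260:350],None,fx=7,fy=7,interpolation=cv2.INTER_CUBIC))
t,M,o=tool()
print([proj("scene",t+M[:,0]*k*.023).round(1) for k in(-1,0,1)])
E
```

```text
time: 12.37
tool_pos: [0.5805, -0.1853, 0.0569]
orientation: [-0.0, 0.694, 0.72, -0.0]
force: [-0.4, -0.4, 0.7]
grip_width: 0.549
tcp [ 0.5805 -0.1853  0.0569] d units [-0.028  0.109  0.297] xyaw 1.6073 tilt [-0.0008  0.0002] F [-0.36 -0.41  0.71] T [-0.005 -0.011 -0.026] grip 0.549 q6 -0.345 t 12.3667
[array([308.9, 185.6]), array([305.1, 188.1]), array([301.1, 190.6])]
```

View pics/s19.png

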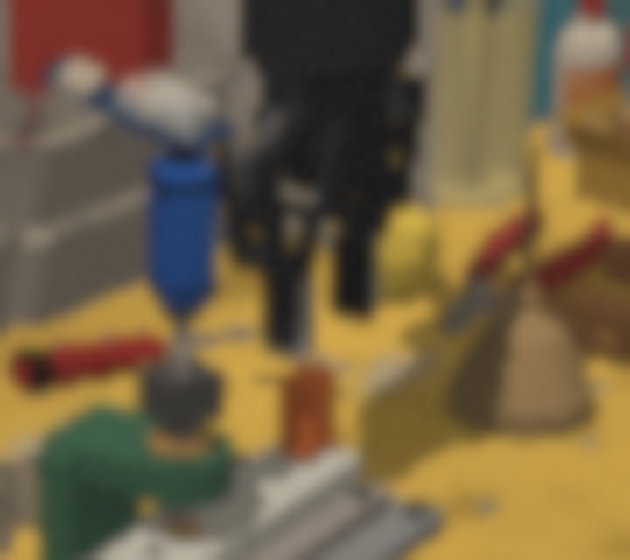

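```bash
python3 -m inch '{"translation":[[0,0.11,0.25],[0,0,0.25],[0,0,0],[0,0,0]],"turn":[[0,0,0],[0,0,0],[0,0,0],[0,0,0]]}'
python3 - <<'E'
from h import *
goto((.5838,-.186,.048))
s=arm.get_image("scene")[:,:,::-1]
cv2.imwrite("pics/s20.png",cv2.resize(s[150:210,275:335],None,fx=10,fy=10,interpolation=cv2.INTER_CUBIC))
E
```

```text
time: 12.75
tool_pos: [0.5837, -0.185, 0.0416]
orientation: [-0.0, 0.693, 0.721, -0.0]
force: [-0.0, -0.5, 0.3]
grip_width: 0.552
tcp [ 0.5837 -0.185   0.0416] d units [-0.032  0.001 -0.215] xyaw 1.6094 tilt [-0.0007  0.0002] F [-0.04 -0.47  0.31] T [-0.012  0.009  0.089] grip 0.552 q6 -0.346 t 12.75
```

View pics/s20.png

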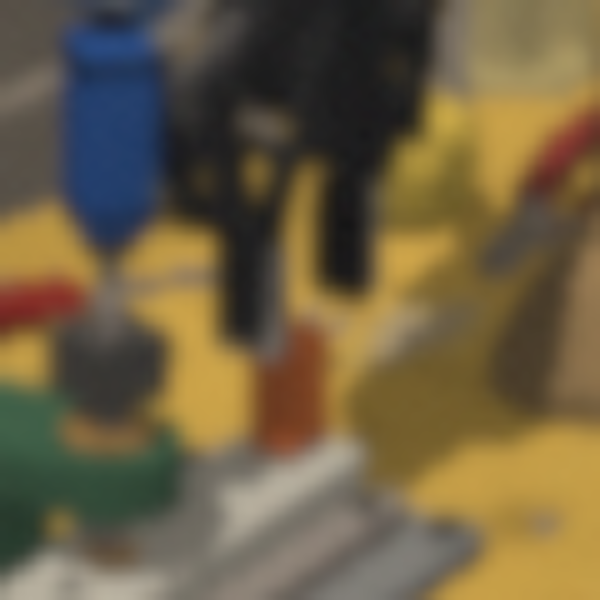

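```bash
python3 -m inch '{"translation":[[0,0,0.13],[0,0,0.13],[0,0,0.14],[0,0,0]],"turn":[[0,0,0],[0,0,0],[0,0,0],[0,0,0]]}'
python3 -m inch '{"translation":[[0,0,0.13],[0,0,0.13],[0,0,0.14],[0,0,0]],"turn":[[0,0,0],[0,0,0],[0,0,0],[0,0,0]]}'
python3 - <<'E'
from h import *
goto((.5838,-.186,.048))
s=arm.get_image("scene")[:,:,::-1]
cv2.imwrite("pics/s21.png",cv2.resize(s[150:210,275:335],None,fx=10,fy=10,interpolation=cv2.INTER_CUBIC))
E
```

```text
time: 13.13
tool_pos: [0.5831, -0.1849, 0.0286]
orientation: [-0.001, 0.693, 0.721, -0.0]
force: [-0.1, 0.7, -0.4]
grip_width: 0.548
time: 13.47
tool_pos: [0.5832, -0.1849, 0.0166]
orientation: [-0.001, 0.693, 0.721, -0.0]
force: [-0.9, -0.3, -0.3]
grip_width: 0.548
tcp [ 0.5832 -0.1849  0.0166] d units [-0.037  0.017 -1.047] xyaw 1.6097 tilt [-0.0018  0.0006] F [-0.85 -0.35 -0.26] T [-0.016 -0.063 -0.052] grip 0.548 q6 -0.346 t 13.4667
```

View pics/s21.png

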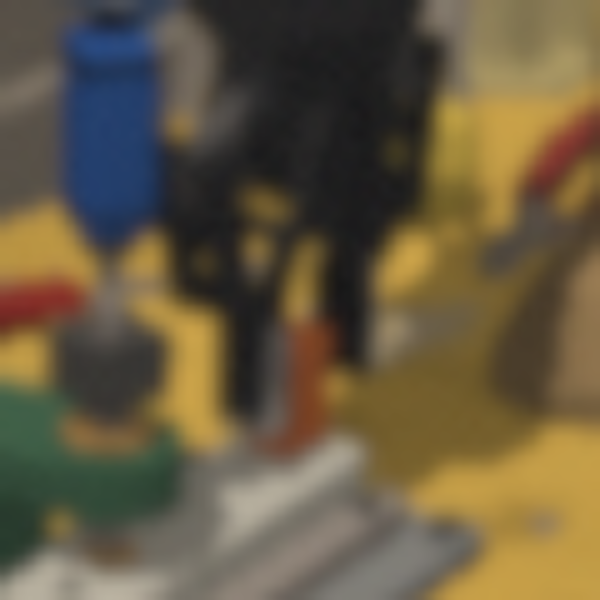

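```bash
python3 -m inch '{"translation":[[0.1,0,0],[0.1,0,0],[0.1,0,0]],"turn":[[0,0,0],[0,0,0],[0,0,0]]}'
for i in 1 2 3 4 ; do python3 -m inch '{"translation":[[0.05,0,0],[0.05,0,0]],"turn":[[0,0,0],[0,0,0]]}' | egrep 'force|pos';  done
python3 - <<'E'
from h import *
goto((.5838,-.186,.048))
s=arm.get_image("scene")[:,:,::-1]
cv2.imwrite("pics/s22.png",cv2.resize(s[150:210,275:335],None,fx=10,fy=10,interpolation=cv2.INTER_CUBIC))
E
```

```text
time: 13.77
tool_pos: [0.5838, -0.1759, 0.0181]
orientation: [0.0, 0.693, 0.721, 0.0]
force: [-0.7, -0.1, 0.5]
grip_width: 0.548
tool_pos: [0.5837, -0.1733, 0.018]
force: [0.0, -2.2, -0.3]
tool_pos: [0.5836, -0.1706, 0.018]
force: [0.7, -2.1, 0.7]
tool_pos: [0.5835, -0.1675, 0.018]
force: [0.3, -2.5, 1.5]
tool_pos: [0.5834, -0.1644, 0.0181]
force: [0.3, -3.2, 1.2]
tcp [ 0.5834 -0.1644  0.0181] d units [-0.719 -0.014 -0.998] xyaw 1.6094 tilt [ 0.0006 -0.0006] F [ 0.32 -3.16  1.2 ] T [-0.533 -0.01  -0.002] grip 0.552 q6 -0.313 t 14.4333
```

View pics/s22.png

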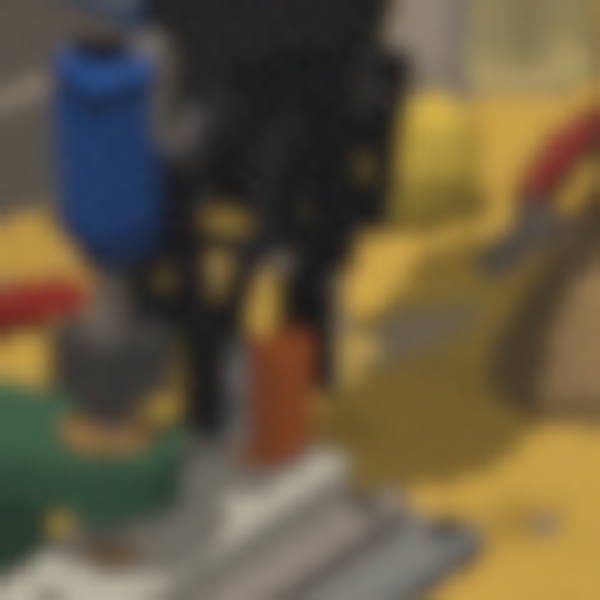

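```bash
python3 -m inch '{"translation":[[-0.2,0,0],[-0.3,0,0],[-0.2,0,0]],"turn":[[0,0,0],[0,0,0],[0,0,0]]}'
for i in 1 2 3 ; do python3 -m inch '{"translation":[[-0.06,0,0],[-0.06,0,0]],"turn":[[0,0,0],[0,0,0]]}' | egrep 'force|pos';  done
python3 - <<'E'
from h import *
goto((.5838,-.186,.048))
s=arm.get_image("scene")[:,:,::-1]
cv2.imwrite("pics/s23.png",cv2.resize(s[150:210,275:335],None,fx=10,fy=10,interpolation=cv2.INTER_CUBIC))
E
```

```text
time: 14.73
tool_pos: [0.5838, -0.1857, 0.0176]
orientation: [-0.0, 0.693, 0.721, 0.0]
force: [-0.0, 0.1, 0.5]
grip_width: 0.551
tool_pos: [0.5839, -0.1886, 0.0176]
force: [-0.2, 2.5, 0.6]
tool_pos: [0.584, -0.1921, 0.0176]
force: [-0.3, 2.3, -0.0]
tool_pos: [0.5842, -0.1959, 0.0176]
force: [-0.3, 1.0, -0.0]
tcp [ 0.5842 -0.1959  0.0176] d units [ 0.33  -0.002 -1.013] xyaw 1.61 tilt [-0.0005  0.0001] F [-0.26  1.04 -0.03] T [ 0.269  0.111 -0.007] grip 0.548 q6 -0.363 t 15.2333
```

View pics/s23.png

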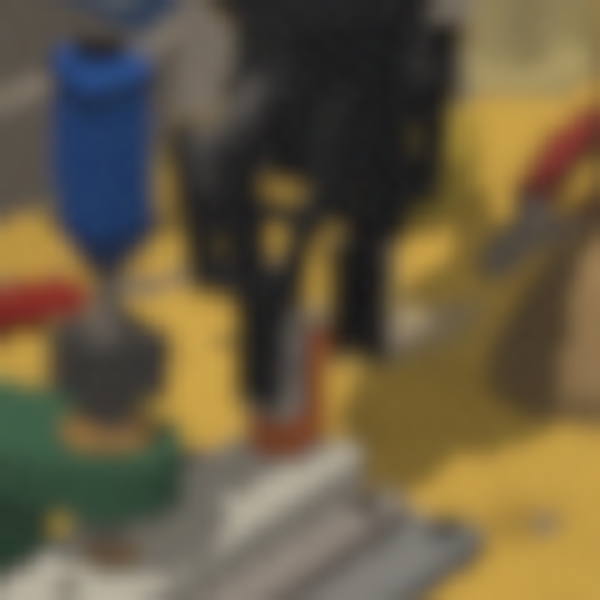

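```bash
python3 -m inch '{"translation":[[0.25,0,-0.5],[0,0,-0.95],[0,0,-0.95],[0,0,-0.95],[0,0,-0.95],[0,0,-0.95],[0,0,-0.95],[0,0,-0.9],[0,0,0]],"turn":[[0,0,0],[0,0,0.077],[0,0,0.077],[0,0,0.077],[0,0,0.077],[0,0,0.077],[0,0,0.077],[0,0,0],[0,0,0]]}'
python3 - <<'E'
from h import *
goto((.580,-.0855,.232))
E
```

```text
time: 16.03
tool_pos: [0.5871, -0.19, 0.2381]
orientation: [0.005, 0.904, 0.428, 0.004]
force: [0.1, 0.2, 1.2]
grip_width: 0.55
tcp [ 0.5871 -0.19    0.2381] d units [ 2.542 -2.393  0.185] xyaw 0.8837 tilt [ 0.0115 -0.0047] F [0.11 0.23 1.24] T [-0.011 -0.005 -0.002] grip 0.55 q6 0.375 t 16.0333
```

```bash
python3 -m inch '{"translation":[[0.85,-0.8,0],[0.85,-0.8,0],[0.84,-0.79,0],[0,0,0],[0,0,0.8],[0,0,0.9],[0,0,0.9],[0,0,0.4],[0,0,0.1],[0,0,0]],"turn":[[0,0,0],[0,0,0],[0,0,0],[0,0,0],[0,0,0],[0,0,0],[0,0,0],[0,0,0],[0,0,0],[0,0,0]]}'
python3 - <<'E'
from h import *
goto((.580,-.0855,.1415))
E
```

```text
time: 16.87
tool_pos: [0.5762, -0.0845, 0.1366]
orientation: [-0.0, 0.904, 0.428, -0.001]
force: [-0.8, -0.4, -0.4]
grip_width: 0.55
tcp [ 0.5762 -0.0845  0.1366] d units [ 0.054  0.12  -0.162] xyaw 0.8838 tilt [-0.0024 -0.0002] F [-0.75 -0.38 -0.44] T [-0.019 -0.009 -0.013] grip 0.55 q6 0.542 t 16.8667
```

```bash
python3 -m inch '{"translation":[[0.05,0.12,0],[0,0,0]],"turn":[[0,0,0],[0,0,0]]}'
python3 -m inch '{"translation":[[0,0,0],[0,0,0],[0,0,0],[0,0,0],[0,0,0],[0,0,0]],"turn":[[0,0,0],[0,0,0],[0,0,0],[0,0,0],[0,0,0],[0,0,0]]}' 1
python3 - <<'E'
from h import *
goto((.580,-.0855,.1415))
E
```

```text
time: 17.03
tool_pos: [0.5826, -0.0859, 0.1395]
orientation: [0.001, 0.904, 0.428, 0.002]
force: [0.4, -0.4, 1.0]
grip_width: 0.551
time: 17.53
tool_pos: [0.582, -0.0853, 0.1393]
orientation: [0.001, 0.904, 0.428, 0.001]
force: [0.5, -0.9, 6.0]
grip_width: 0.292
tcp [ 0.582  -0.0853  0.1393] d units [-0.045 -0.047 -0.074] xyaw 0.8841 tilt [ 0.0034 -0.0005] F [ 0.54 -0.93  5.96] T [ 0.007 -0.285 -0.006] grip 0.292 q6 0.541 t 17.5333
```

```bash
python3 -m inch '{"translation":[[0,0,-0.06],[0,0,0],[0,0,0]],"turn":[[0,0,0],[0,0,0],[0,0,0]]}'
python3 - <<'E'
from h import *
goto((.580,-.0855,.1415))
s=arm.get_image("scene")[:,:,::-1]
cv2.imwrite("pics/s24.png",cv2.resize(s[130:200,255:315],None,fx=8.5,fy=8.5,interpolation=cv2.INTER_CUBIC))
E
```

```text
time: 17.78
tool_pos: [0.5814, -0.0851, 0.1397]
orientation: [0.0, 0.904, 0.428, 0.001]
force: [3.0, 0.1, 0.1]
grip_width: 0.299
tcp [ 0.5814 -0.0851  0.1397] d units [-0.041 -0.028 -0.059] xyaw 0.8842 tilt [0.0014 0.0001] F [3.03 0.13 0.09] T [ 0.026 -0.877  0.007] grip 0.299 q6 0.541 t 17.7833
```

View pics/s24.png

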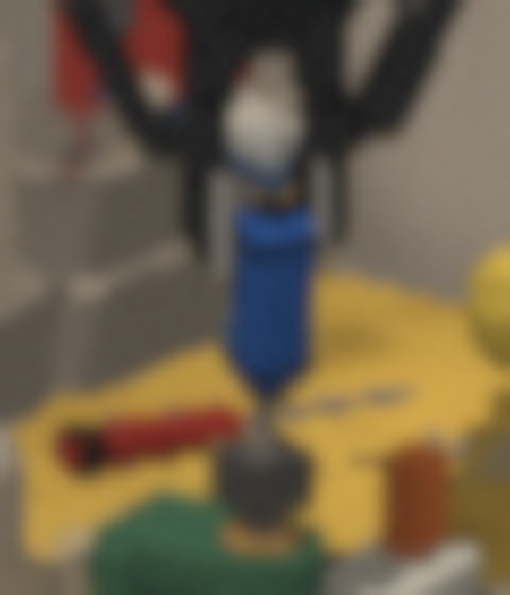

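```bash
python3 -m inch '{"translation":[[0,0,0],[0,0,0],[0,0,0],[0,0,0.3],[0,0,0.3],[0,0,0]],"turn":[[0,0,0],[0,0,0],[0,0,0],[0,0,0],[0,0,0],[0,0,0]]}' 0
python3 -m inch '{"translation":[[0,0,0],[0,0,0],[0,0,0],[0,0,0],[0,0,0],[0,0,0]],"turn":[[0,0,0],[0,0,0],[0,0,0],[0,0,0],[0,0,0],[0,0,0]]}' 1
python3 - <<'E'
from h import *
goto((.580,-.0855,.1415))
s=arm.get_image("scene")[:,:,::-1]
cv2.imwrite("pics/s25.png",cv2.resize(s[130:200,255:315],None,fx=8.5,fy=8.5,interpolation=cv2.INTER_CUBIC))
E
```

```text
time: 18.33
tool_pos: [0.5786, -0.0849, 0.1186]
orientation: [-0.001, 0.904, 0.428, -0.002]
force: [-0.3, -0.3, -0.8]
grip_width: 0.5
time: 18.83
tool_pos: [0.581, -0.0851, 0.1213]
orientation: [-0.0, 0.904, 0.428, 0.0]
force: [2.8, 1.1, -5.9]
grip_width: 0.295
tcp [ 0.581  -0.0851  0.1213] d units [-0.032 -0.017 -0.674] xyaw 0.8841 tilt [0.0002 0.0003] F [ 2.78  1.05 -5.86] T [ 0.083 -0.767  0.024] grip 0.295 q6 0.541 t 18.8333
```

View pics/s25.png

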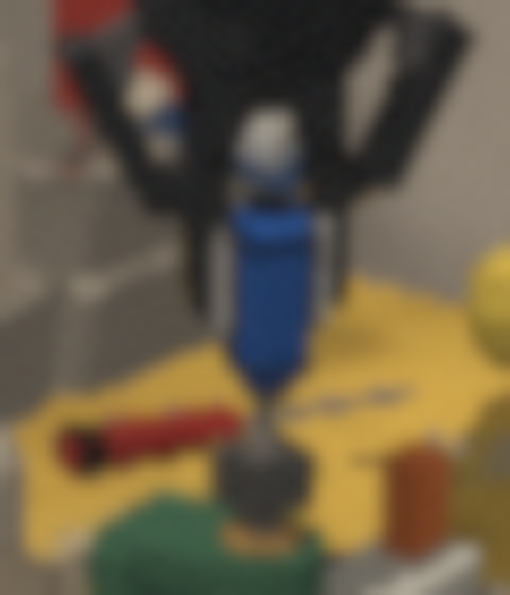

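```bash
python3 -m inch '{"translation":[[0,0,0],[0,0,0],[0,0,0],[0,0,0]],"turn":[[0,0,0.053],[0,0,0.053],[0,0,0.053],[0,0,0]]}'
python3 - <<'E'
from h import *
goto((.580,-.0855,.1415))
E
```

```text
time: 19.22
tool_pos: [0.5812, -0.0849, 0.1212]
orientation: [-0.0, 0.95, 0.311, 0.0]
force: [4.6, 1.6, -8.5]
grip_width: 0.296
tcp [ 0.5812 -0.0849  0.1212] d units [-0.044 -0.009 -0.676] xyaw 0.6333 tilt [0.0006 0.0006] F [ 4.61  1.62 -8.51] T [ 0.261 -1.165  0.06 ] grip 0.296 q6 0.792 t 19.2167
```

```bash
python3 -m inch '{"translation":[[0,0,0],[0,0,0],[0,0,0],[0,0,-0.5],[0,0,-1],[0,0,-1],[0,0,0],[-0.475,0.685,0],[-0.475,0.685,0],[-0.475,0.685,0],[-0.475,0.685,0]],"turn":[[0,0,0],[0,0,0],[0,0,0],[0,0,0],[0,0,0],[0,0,0],[0,0,0],[0,0,0],[0,0,0],[0,0,0],[0,0,0]]}' -0.1
python3 -m inch '{"translation":[[0,0,0.5],[0,0,0.7],[0,0,0.7],[0,0,0.7],[0,0,0.7],[0,0,0.7],[0,0,0.7],[0,0,0.6],[0,0,0.2],[0,0,0]],"turn":[[0,0,-0.0777],[0,0,-0.0777],[0,0,-0.0777],[0,0,-0.0777],[0,0,-0.0777],[0,0,-0.0777],[0,0,-0.0777],[0,0,-0.0777],[0,0,0],[0,0,0]]}'
python3 - <<'E'
from h import *
goto((.5838,-.185,.0175))
s=arm.get_image("scene")[:,:,::-1]
cv2.imwrite("pics/s26.png",cv2.resize(s[130:210,255:345],None,fx=7,fy=7,interpolation=cv2.INTER_CUBIC))
E
```

```text
time: 20.13
tool_pos: [0.5834, -0.1862, 0.1976]
orientation: [0.0, 0.95, 0.312, 0.0]
force: [0.5, 0.0, -0.2]
grip_width: 0.549
time: 20.97
tool_pos: [0.5818, -0.1848, 0.0301]
orientation: [-0.002, 0.694, 0.72, -0.001]
force: [-0.6, 1.1, -0.3]
grip_width: 0.55
tcp [ 0.5818 -0.1848  0.0301] d units [-0.009  0.066  0.419] xyaw 1.6078 tilt [-0.0037  0.001 ] F [-0.64  1.13 -0.3 ] T [-0.014 -0.054  0.02 ] grip 0.55 q6 -0.344 t 20.9667
```

View pics/s26.png

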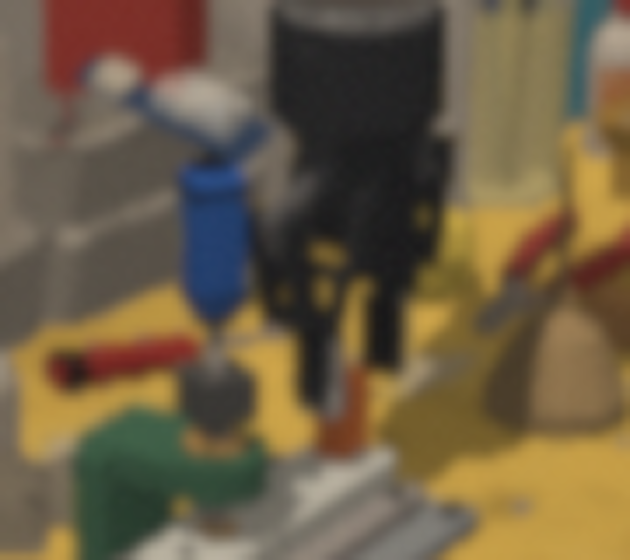

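```bash
python3 -m inch '{"translation":[[0,0.05,0.2],[0.1,0,0.2],[0.15,0,0]],"turn":[[0,0,0],[0,0,0],[0,0,0]]}' | egrep 'force|pos'
for i in 1 2 3 4 ; do python3 -m inch '{"translation":[[0.05,0,0],[0.05,0,0]],"turn":[[0,0,0],[0,0,0]]}' | egrep 'force|pos';  done

```

```text
tool_pos: [0.5848, -0.1777, 0.0194]
force: [-0.8, -0.0, -0.4]
tool_pos: [0.5848, -0.1742, 0.02]
force: [0.1, 0.7, 0.1]
tool_pos: [0.5848, -0.1721, 0.0201]
force: [-0.7, -1.7, -0.5]
tool_pos: [0.5847, -0.1692, 0.02]
force: [-0.2, -2.0, 0.2]
tool_pos: [0.5847, -0.1662, 0.0201]
force: [0.0, -2.3, 0.8]
```

```bash
python3 -m inch '{"translation":[[-0.3,0,0],[0,0,-0.6],[0,0,-0.75],[0,0,-0.75],[0,0,-0.75],[0,0,-0.75],[0,0,-0.75],[0,0,-0.75],[0,0,-0.75],[0,0,0]],"turn":[[0,0,0],[0,0,0.0777],[0,0,0.0777],[0,0,0.0777],[0,0,0.0777],[0,0,0.0777],[0,0,0.0777],[0,0,0.0777],[0,0,0.0777],[0,0,0]]}'
python3 - <<'E'
from h import *
goto((.581,-.085,.195))
E
```

```text
time: 22.77
tool_pos: [0.587, -0.1753, 0.2003]
orientation: [0.002, 0.951, 0.31, 0.004]
force: [0.0, 0.1, 0.4]
grip_width: 0.549
tcp [ 0.587  -0.1753  0.2003] d units [ 1.612 -2.548  0.172] xyaw 0.6313 tilt [ 0.0082 -0.0013] F [0.04 0.13 0.37] T [-0.061 -0.049 -0.018] grip 0.549 q6 0.649 t 22.7667
```

```bash
python3 -m inch '{"translation":[[0.4,-0.64,0],[0.4,-0.64,0],[0.41,-0.64,0],[0.4,-0.63,0],[0,0,0],[0,0,0.8],[0,0,0.9],[0,0,0.7],[0,0,0.2],[0,0,0],[0,0,0]],"turn":[[0,0,0],[0,0,0],[0,0,0],[0,0,0],[0,0,0],[0,0,0],[0,0,0],[0,0,0],[0,0,0],[0,0,0],[0,0,0]]}'
python3 - <<'E'
from h import *
goto((.581,-.085,.1205))
E
```

```text
time: 23.68
tool_pos: [0.5783, -0.0847, 0.1172]
orientation: [-0.0, 0.95, 0.312, -0.0]
force: [0.6, -0.3, 0.4]
grip_width: 0.55
tcp [ 0.5783 -0.0847  0.1172] d units [ 0.068  0.061 -0.109] xyaw 0.6344 tilt [-0.0004  0.0003] F [ 0.59 -0.26  0.42] T [ 0.002 -0.034  0.017] grip 0.55 q6 0.791 t 23.6833
```

Close, then turn 0.3 rad.

```bash
python3 -m inch '{"translation":[[0.07,0.06,-0.08],[0,0,0],[0,0,0],[0,0,0],[0,0,0],[0,0,0],[0,0,0]],"turn":[[0,0,0],[0,0,0],[0,0,0],[0,0,0],[0,0,0],[0,0,0],[0,0,0]]}' 1
python3 -m inch '{"translation":[[0,0,0],[0,0,0],[0,0,0],[0,0,0]],"turn":[[0,0,0.064],[0,0,0.064],[0,0,0.064],[0,0,0]]}'
python3 - <<'E'
from h import *
goto((.5838,-.185,.195))
E
```

```text
time: 24.27
tool_pos: [0.5827, -0.0848, 0.1216]
orientation: [0.001, 0.95, 0.312, 0.002]
force: [-0.6, 0.8, 5.6]
grip_width: 0.346
time: 24.6
tool_pos: [0.5827, -0.0849, 0.1214]
orientation: [0.001, 0.986, 0.165, 0.002]
force: [0.8, 0.4, 6.0]
grip_width: 0.344
tcp [ 0.5827 -0.0849  0.1214] d units [-1.039  3.174 -2.451] xyaw 0.331 tilt [ 0.0045 -0.0008] F [0.84 0.4  5.99] T [-0.072 -0.291  0.104] grip 0.344 q6 1.095 t 24.6
```

```bash
python3 - <<'E'
from h import *
s=arm.get_image("scene")[:,:,::-1]
cv2.imwrite("pics/s27.png",cv2.resize(s[130:200,255:315],None,fx=8.5,fy=8.5,interpolation=cv2.INTER_CUBIC))
E
```

```text
(no output)
```

View pics/s27.png

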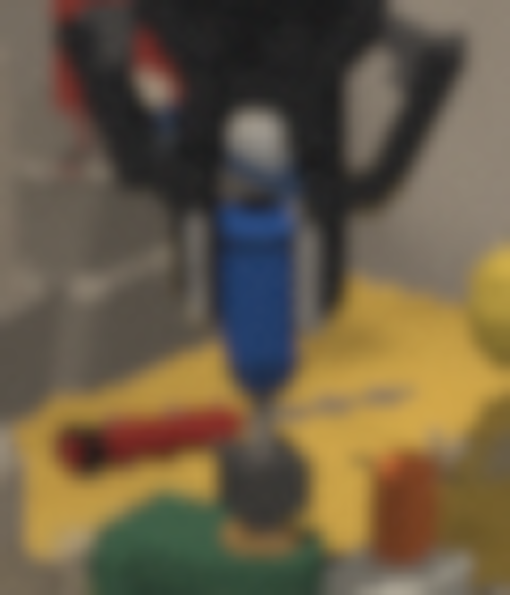

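```bash
python3 -m inch '{"translation":[[0,0,0],[0,0,0],[0,0,0],[0,0,-0.5],[0,0,-1],[0,0,-1],[0,0,0],[-0.32,0.95,0],[-0.32,0.95,0],[-0.32,0.95,0],[-0.32,0.95,0],[-0.32,0.95,0],[0,0,0]],"turn":[[0,0,0],[0,0,0],[0,0,0],[0,0,0],[0,0,0],[0,0,0],[0,0,0],[0,0,0],[0,0,0],[0,0,0],[0,0,0],[0,0,0],[0,0,0]]}' -0.1
python3 - <<'E'
from h import *
goto((.5838,-.185,.195))
s=arm.get_image("top")[:,:,::-1]
cv2.imwrite("pics/t28.png",cv2.resize(s[165:225,270:350],None,fx=9,fy=9,interpolation=cv2.INTER_CUBIC))
s=arm.get_image("scene")[:,:,::-1]
cv2.imwrite("pics/s28.png",cv2.resize(s[130:200,255:315],None,fx=8.5,fy=8.5,interpolation=cv2.INTER_CUBIC))
E
```

```text
time: 25.73
tool_pos: [0.5811, -0.2403, 0.1932]
orientation: [0.001, 0.987, 0.163, -0.001]
force: [0.5, -0.0, 0.4]
grip_width: 0.549
tcp [ 0.5811 -0.2403  0.1932] d units [ 0.677 -1.718 -0.063] xyaw 0.3272 tilt [-0.0014 -0.0019] F [ 0.47 -0.02  0.39] T [ 0.01  -0.029 -0.017] grip 0.549 q6 0.853 t 25.7333
```

View pics/t28.png

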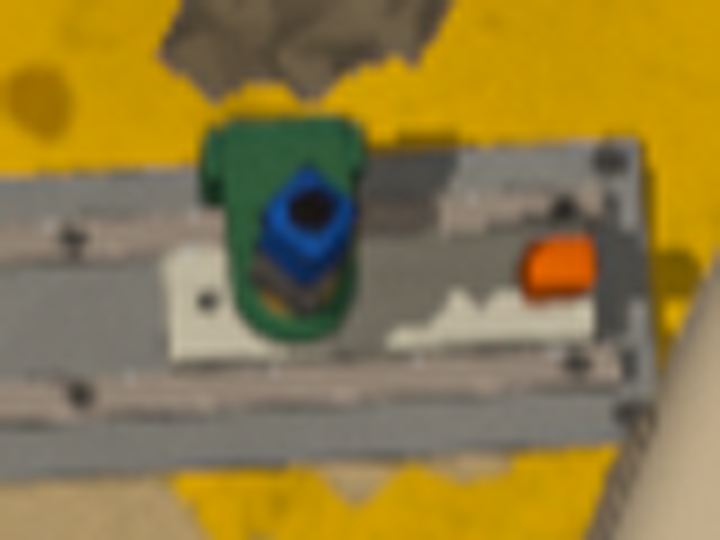

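View pics/s28.png

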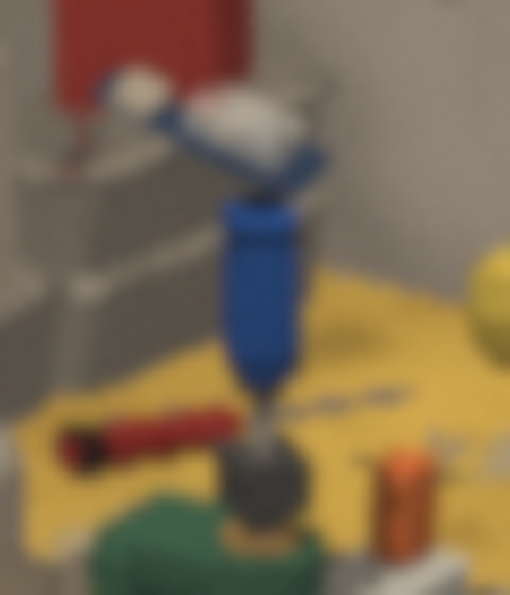

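```bash
python3 - <<'E'
from h import *
s=cv2.imread("pics/t28.png")
h=cv2.cvtColor(s,cv2.COLOR_BGR2HSV)
for vmin in (90,110,125,140,150):
    m=cv2.inRange(h,np.array((100,120,vmin)),np.array((125,255,255)))
    cs,_=cv2.findContours(m,cv2.RETR_EXTERNAL,cv2.CHAIN_APPROX_NONE)
    if not cs: continue
    c=max(cs,key=cv2.contourArea);r=cv2.minAreaRect(c);print(vmin,cv2.contourArea(c),r)
# head dark greyish below handle
m=cv2.inRange(h,np.array((0,0,0)),np.array((180,90,110)))
print(onz("top",(270+310/9-.45,165+208/9-.45),.198))
a=cv2.resize(s[140:340,220:380],None,fx=3.5,fy=3.5,interpolation=cv2.INTER_CUBIC);cv2.imwrite("pics/t29.png",a[:600])
E
```

```text
90 3468.5 ((304.9736022949219, 220.39244079589844), (77.40118408203125, 89.93280029296875), 42.51044845581055)
110 1898.0 ((307.3410339355469, 215.55398559570312), (70.44597625732422, 68.66392517089844), 39.6441764831543)
125 844.0 ((296.9633483886719, 228.24928283691406), (64.60713195800781, 27.44011116027832), 36.67435073852539)
140 169.0 ((278.5, 215.5), (23.0, 9.0), 90.0)
150 52.0 ((278.5, 215.5), (13.0, 5.0), 90.0)
[ 0.58209481 -0.08516822  0.198     ]
```

View pics/t29.png

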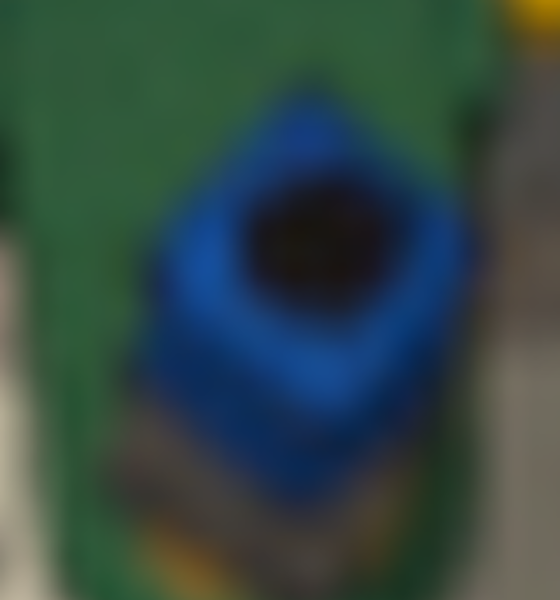

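```bash
python3 -m inch '{"translation":[[0.335,-0.98,0],[0.335,-0.98,0],[0.335,-0.98,0],[0.335,-0.98,0],[0.335,-0.98,0],[0,0,0],[0,0,0],[0,0,0],[0,0,0],[0,0,0],[0,0,0],[0,0,0]],"turn":[[0,0,0],[0,0,0],[0,0,0],[0,0,0],[0,0,0],[0,0,-0.066],[0,0,-0.066],[0,0,-0.066],[0,0,-0.066],[0,0,-0.066],[0,0,0],[0,0,0]]}'
python3 - <<'E'
from h import *
goto((.582,-.085,.130))
E
```

```text
time: 26.83
tool_pos: [0.5812, -0.0784, 0.1944]
orientation: [-0.0, 0.911, 0.412, -0.0]
force: [0.2, 0.0, 0.3]
grip_width: 0.553
tcp [ 0.5812 -0.0784  0.1944] d units [-0.148  0.166  2.145] xyaw 0.8502 tilt [-0.0006  0.0003] F [0.24 0.02 0.31] T [ 0.057 -0.011 -0.018] grip 0.553 q6 0.586 t 26.8333
```

```bash
python3 -m inch '{"translation":[[-0.148,0.166,0],[0,0,0.6],[0,0,0.8],[0,0,0.6],[0,0,0.1],[0,0,0],[0,0,0]],"turn":[[0,0,0],[0,0,0],[0,0,0],[0,0,0],[0,0,0],[0,0,0],[0,0,0]]}'
python3 -m inch '{"translation":[[0,0,0],[0,0,0],[0,0,0],[0,0,0],[0,0,0],[0,0,0]],"turn":[[0,0,0],[0,0,0],[0,0,0],[0,0,0],[0,0,0],[0,0,0]]}' 1
python3 - <<'E'
from h import *
goto((.582,-.085,.130))
s=arm.get_image("scene")[:,:,::-1]
cv2.imwrite("pics/s30.png",cv2.resize(s[130:200,255:315],None,fx=8.5,fy=8.5,interpolation=cv2.INTER_CUBIC))
E
```

```text
time: 27.42
tool_pos: [0.5828, -0.0864, 0.1322]
orientation: [0.0, 0.911, 0.412, 0.0]
force: [0.2, -0.5, 0.7]
grip_width: 0.548
time: 27.92
tool_pos: [0.5836, -0.0864, 0.1332]
orientation: [0.001, 0.911, 0.413, 0.001]
force: [0.1, -0.6, 5.6]
grip_width: 0.27
tcp [ 0.5836 -0.0864  0.1332] d units [ 0.001 -0.071  0.106] xyaw 0.851 tilt [ 0.0033 -0.0006] F [ 0.14 -0.57  5.57] T [-0.024  0.028  0.052] grip 0.27 q6 0.573 t 27.9167
```

View pics/s30.png

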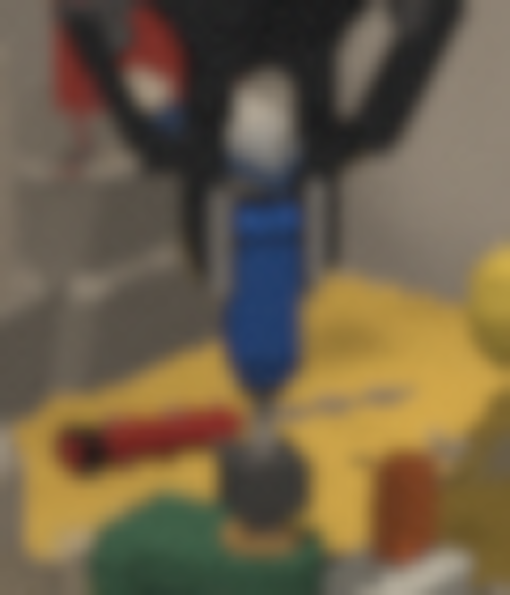

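```bash
python3 -m inch '{"translation":[[0,0,-0.03],[0,0,0],[0,0,0],[0,0,0],[0,0,0]],"turn":[[0,0,0.056],[0,0,0.056],[0,0,0.056],[0,0,0.056],[0,0,0]]}'
python3 - <<'E'
from h import *
goto((.582,-.085,.130))
s=arm.get_image("scene")[:,:,::-1]
cv2.imwrite("pics/s31.png",cv2.resize(s[130:200,255:315],None,fx=8.5,fy=8.5,interpolation=cv2.INTER_CUBIC))
E
```

```text
time: 28.38
tool_pos: [0.5832, -0.0865, 0.1329]
orientation: [0.001, 0.969, 0.246, 0.001]
force: [2.4, -0.7, 0.6]
grip_width: 0.27
tcp [ 0.5832 -0.0865  0.1329] d units [-0.012 -0.063  0.096] xyaw 0.4979 tilt [ 0.0018 -0.0006] F [ 2.4  -0.71  0.55] T [-0.271 -0.401  0.054] grip 0.27 q6 0.926 t 28.3833
```

View pics/s31.png

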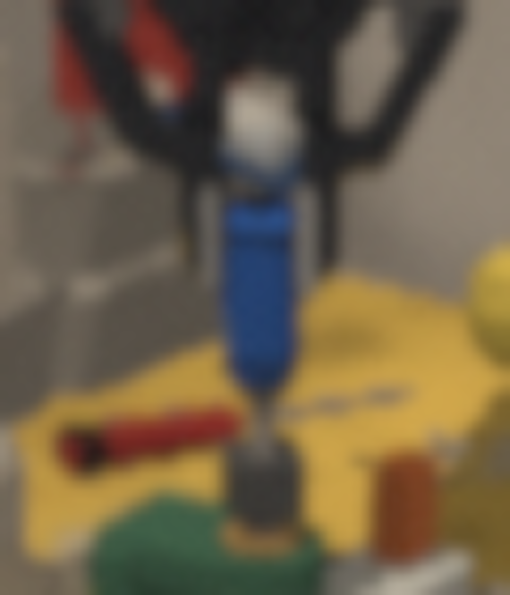

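```bash
python3 -m inch '{"translation":[[0,0,0],[0,0,0],[0,0,0],[0,0,-0.5],[0,0,-1],[0,0,-0.6],[0,0,0],[-0.38,0.73,0],[-0.38,0.73,0],[-0.38,0.73,0],[-0.38,0.73,0]],"turn":[[0,0,0],[0,0,0],[0,0,0],[0,0,0],[0,0,0],[0,0,0],[0,0,0],[0,0,0],[0,0,0],[0,0,0],[0,0,0]]}' -0.1
python3 -m inch '{"translation":[[0,0,0.5],[0,0,0.7],[0,0,0.7],[0,0,0.7],[0,0,0.7],[0,0,0.7],[0,0,0.7],[0,0,0.7],[0,0,0.5],[0,0,0],[0,0,0]],"turn":[[0,0,-0.0786],[0,0,-0.0786],[0,0,-0.0786],[0,0,-0.0786],[0,0,-0.0786],[0,0,-0.0786],[0,0,-0.0786],[0,0,-0.0786],[0,0,-0.0786],[0,0,0],[0,0,0]]}'
python3 - <<'E'
from h import *
goto((.5838,-.186,.0185))
E
```

```text
time: 29.35
tool_pos: [0.5837, -0.1855, 0.1945]
orientation: [-0.0, 0.969, 0.248, -0.001]
force: [0.6, -0.1, -0.1]
grip_width: 0.549
time: 30.27
tool_pos: [0.5827, -0.1844, 0.0169]
orientation: [-0.002, 0.694, 0.72, -0.001]
force: [0.9, -0.8, -0.3]
grip_width: 0.548
tcp [ 0.5827 -0.1844  0.0169] d units [-0.054  0.034 -0.054] xyaw 1.6076 tilt [-0.0037  0.0012] F [ 0.89 -0.76 -0.27] T [ 0.058 -0.002  0.013] grip 0.548 q6 -0.343 t 30.2667
```

```bash
python3 -m inch '{"translation":[[-0.05,0.04,-0.05],[-0.05,0,0]],"turn":[[0,0,0],[0,0,0]]}' | egrep 'force|pos'
for i in 1 2 3 4 ; do python3 -m inch '{"translation":[[-0.05,0,0],[-0.05,0,0]],"turn":[[0,0,0],[0,0,0]]}' | egrep 'force|pos';  done

```

```text
tool_pos: [0.5871, -0.1884, 0.0217]
force: [-0.5, -0.0, 0.3]
tool_pos: [0.587, -0.1904, 0.0215]
force: [-1.0, 3.0, 3.4]
tool_pos: [0.5864, -0.1936, 0.0207]
force: [-0.4, 2.3, 2.1]
tool_pos: [0.586, -0.1969, 0.0201]
force: [-0.9, 2.8, 2.5]
tool_pos: [0.586, -0.1999, 0.0199]
force: [-0.3, 4.3, 2.6]
```

```bash
python3 -m inch '{"translation":[[0.3,0,0],[0,0,-0.6],[0,0,-0.7],[0,0,-0.7],[0,0,-0.7],[0,0,-0.7],[0,0,-0.7],[0,0,-0.7],[0,0,-0.7],[0,0,-0.35],[0,0,0]],"turn":[[0,0,0],[0,0,0.0786],[0,0,0.0786],[0,0,0.0786],[0,0,0.0786],[0,0,0.0786],[0,0,0.0786],[0,0,0.0786],[0,0,0.0786],[0,0,0.0786],[0,0,0]]}'
python3 - <<'E'
from h import *
goto((.583,-.0862,.195))
s=arm.get_image("top")[:,:,::-1]
cv2.imwrite("pics/t32.png",cv2.resize(s[170:220,280:350],None,fx=10,fy=10,interpolation=cv2.INTER_CUBIC))
s=arm.get_image("scene")[:,:,::-1]
cv2.imwrite("pics/s32.png",cv2.resize(s[130:200,255:315],None,fx=8.5,fy=8.5,interpolation=cv2.INTER_CUBIC))
E
```

```text
time: 32.02
tool_pos: [0.5873, -0.1919, 0.1985]
orientation: [0.002, 0.969, 0.246, 0.002]
force: [0.4, 1.2, -0.0]
grip_width: 0.553
tcp [ 0.5873 -0.1919  0.1985] d units [ 1.554 -3.166  0.104] xyaw 0.4968 tilt [ 0.0051 -0.0033] F [ 0.4   1.21 -0.03] T [-0.009 -0.004  0.066] grip 0.553 q6 0.759 t 32.0167
```

View pics/t32.png

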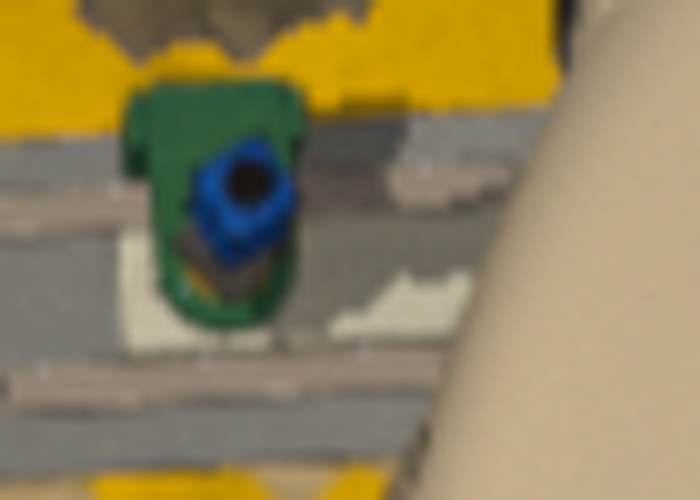

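View pics/s32.png

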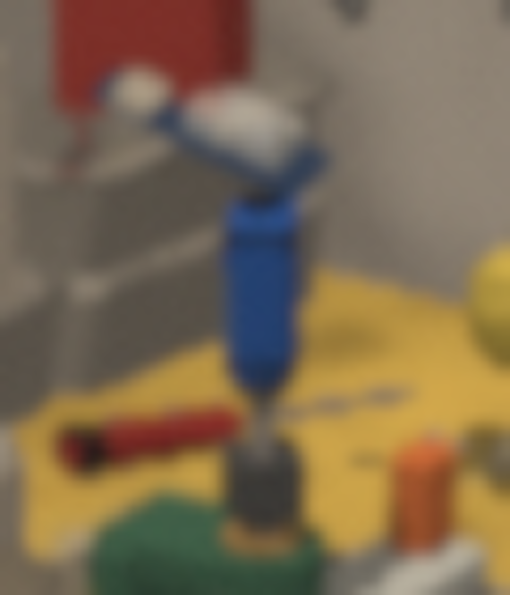

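```bash
python3 -m inch '{"translation":[[0.39,-0.79,0],[0.39,-0.79,0],[0.39,-0.79,0],[0.38,-0.79,0],[0,0,0],[0,0,0],[0,0,0]],"turn":[[0,0,0],[0,0,0],[0,0,0],[0,0,0],[0,0,-0.046],[0,0,-0.046],[0,0,0]]}'
python3 - <<'E'
from h import *
goto((.583,-.0862,.132))
E
```

```text
time: 32.7
tool_pos: [0.5801, -0.0846, 0.1934]
orientation: [-0.0, 0.948, 0.319, -0.002]
force: [0.3, -0.0, -0.3]
grip_width: 0.55
tcp [ 0.5801 -0.0846  0.1934] d units [0.052 0.104 2.046] xyaw 0.6484 tilt [-0.0035 -0.0001] F [ 0.29 -0.   -0.26] T [ 0.046 -0.012 -0.022] grip 0.55 q6 0.778 t 32.7
```

```bash
python3 -m inch '{"translation":[[0.05,0.06,0.5],[0,0,0.8],[0,0,0.6],[0,0,0.08],[0,0,0]],"turn":[[0,0,0],[0,0,0],[0,0,0],[0,0,0],[0,0,0]]}'
python3 -m inch '{"translation":[[0,0,0],[0,0,0],[0,0,0],[0,0,0],[0,0,0],[0,0,-0.03]],"turn":[[0,0,0],[0,0,0],[0,0,0],[0,0,0],[0,0,0],[0,0,0]]}' 1
python3 - <<'E'
from h import *
goto((.583,-.0862,.132))
E
```

```text
time: 33.12
tool_pos: [0.5815, -0.0861, 0.1335]
orientation: [-0.001, 0.949, 0.316, -0.002]
force: [-0.3, -0.1, 0.1]
grip_width: 0.554
time: 33.62
tool_pos: [0.5839, -0.0861, 0.1375]
orientation: [0.0, 0.949, 0.316, 0.001]
force: [0.6, -0.8, -1.8]
grip_width: 0.27
tcp [ 0.5839 -0.0861  0.1375] d units [-0.024 -0.016  0.185] xyaw 0.6435 tilt [ 0.0013 -0.0003] F [ 0.64 -0.84 -1.76] T [-0.185 -0.073  0.008] grip 0.27 q6 0.781 t 33.6167
```

Aligned (0.270). Turn 0.42 rad.

```bash
python3 -m inch '{"translation":[[0,0,0],[0,0,0],[0,0,0],[0,0,0],[0,0,0]],"turn":[[0,0,0.067],[0,0,0.067],[0,0,0.067],[0,0,0.066],[0,0,0]]}'
python3 -m inch '{"translation":[[0,0,0],[0,0,0],[0,0,0],[0,0,-0.5],[0,0,-1],[0,0,-0.5],[0,0,0]],"turn":[[0,0,-0.03],[0,0,0],[0,0,0],[0,0,0],[0,0,0],[0,0,0],[0,0,0]]}' -0.1
python3 - <<'E'
from h import *
goto((.585,-.181,.0195))
s=arm.get_image("scene")[:,:,::-1]
cv2.imwrite("pics/s33.png",cv2.resize(s[130:200,255:315],None,fx=8.5,fy=8.5,interpolation=cv2.INTER_CUBIC))
E
```

```text
time: 34.03
tool_pos: [0.5836, -0.0865, 0.1369]
orientation: [0.001, 0.994, 0.111, 0.0]
force: [-0.4, -1.4, -0.6]
grip_width: 0.27
time: 34.62
tool_pos: [0.586, -0.0861, 0.2014]
orientation: [0.001, 0.991, 0.135, 0.004]
force: [0.6, -0.4, -0.7]
grip_width: 0.549
tcp [ 0.586  -0.0861  0.2014] d units [-0.928  3.021  6.066] xyaw 0.2718 tilt [ 0.0081 -0.0008] F [ 0.6  -0.39 -0.66] T [-0.018 -0.012  0.   ] grip 0.549 q6 1.153 t 34.6167
```

View pics/s33.png

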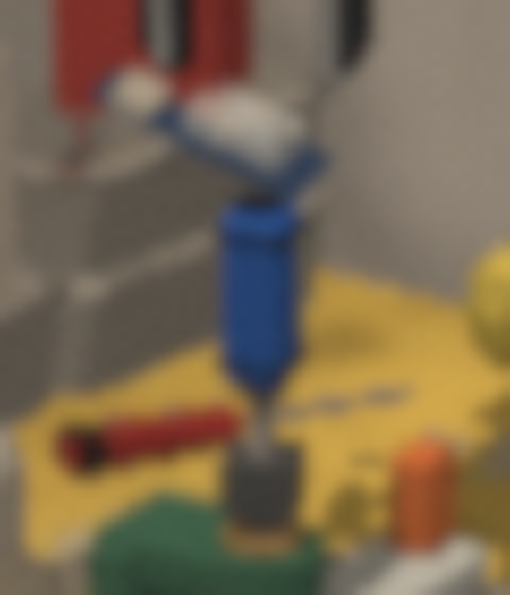

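```bash
python3 -m inch '{"translation":[[-0.232,0.755,0],[-0.232,0.755,0],[-0.232,0.755,0],[-0.232,0.755,0],[0,0,0.4],[0,0,0.55],[0,0,0.55],[0,0,0.55],[0,0,0.55],[0,0,0.55],[0,0,0.55],[0,0,0.55],[0,0,0.55],[0,0,0.55],[0,0,0.55],[0,0,0],[0,0,0]],"turn":[[0,0,0],[0,0,0],[0,0,0],[0,0,0],[0,0,-0.0774],[0,0,-0.0774],[0,0,-0.0774],[0,0,-0.0774],[0,0,-0.0774],[0,0,-0.0774],[0,0,-0.0774],[0,0,-0.0774],[0,0,-0.0774],[0,0,-0.0774],[0,0,-0.0774],[0,0,0],[0,0,0]]}'
python3 - <<'E'
from h import *
goto((.585,-.181,.0195))
E
```

```text
time: 36.08
tool_pos: [0.579, -0.18, 0.0179]
orientation: [-0.002, 0.695, 0.719, -0.001]
force: [0.5, 0.1, 0.0]
grip_width: 0.55
tcp [ 0.579  -0.18    0.0179] d units [-0.041  0.2   -0.056] xyaw 1.6059 tilt [-0.0045  0.0016] F [0.55 0.06 0.05] T [-0.04  -0.001  0.029] grip 0.55 q6 -0.337 t 36.0833
```

```bash
python3 -m inch '{"translation":[[0,0.15,0],[0.06,0,0]],"turn":[[0,0,0],[0,0,0]]}' | egrep 'force|pos'
for i in 1 2 3 4 ; do python3 -m inch '{"translation":[[0.05,0,0],[0.05,0,0]],"turn":[[0,0,0],[0,0,0]]}' | egrep 'force|pos';  done

```

```text
tool_pos: [0.5872, -0.1792, 0.0212]
force: [0.3, -0.6, 0.7]
tool_pos: [0.5863, -0.1767, 0.0212]
force: [0.4, -3.6, 0.7]
tool_pos: [0.5862, -0.1742, 0.0211]
force: [0.1, -5.9, 3.0]
tool_pos: [0.5861, -0.1712, 0.0211]
force: [0.2, -4.3, 2.9]
tool_pos: [0.5859, -0.1682, 0.0211]
force: [-0.0, -5.7, 3.2]
```

```bash
python3 -m inch '{"translation":[[-0.25,0,0],[-0.35,0,0],[-0.16,0,0]],"turn":[[0,0,0],[0,0,0],[0,0,0]]}' | egrep 'force|pos'
for i in 1 2 3 4 5; do python3 -m inch '{"translation":[[-0.05,0,0]],"turn":[[0,0,0]]}' | egrep 'force|pos';  done

```

```text
tool_pos: [0.5854, -0.1903, 0.0196]
force: [0.4, 1.5, 0.1]
tool_pos: [0.5854, -0.1911, 0.0195]
force: [0.3, 4.0, 1.0]
tool_pos: [0.5855, -0.1914, 0.0195]
force: [-0.6, 4.3, 1.1]
tool_pos: [0.5856, -0.1928, 0.0196]
force: [0.9, 3.2, 1.2]
tool_pos: [0.5857, -0.1946, 0.0196]
force: [-0.1, 3.1, 0.9]
tool_pos: [0.5858, -0.1964, 0.0196]
force: [-0.7, 3.0, 0.8]
```

```bash
python3 -m inch '{"translation":[[0.3,0,0],[0,0,-0.5],[0,0,-0.6],[0,0,-0.6],[0,0,-0.6],[0,0,-0.6],[0,0,-0.6],[0,0,-0.6],[0,0,-0.6],[0,0,-0.6],[0,0,-0.55],[0,0,0]],"turn":[[0,0,0],[0,0,0.0793],[0,0,0.0793],[0,0,0.0793],[0,0,0.0793],[0,0,0.0793],[0,0,0.0793],[0,0,0.0793],[0,0,0.0793],[0,0,0.0793],[0,0,0.0793],[0,0,0]]}'
python3 - <<'E'
from h import *
goto((.5835,-.0862,.197))
s=arm.get_image("top")[:,:,::-1]
s=cv2.resize(s[170:220,280:350],None,fx=10,fy=10,interpolation=cv2.INTER_CUBIC)
cv2.imwrite("pics/t34.png",s[90:320,120:340].repeat(2,0).repeat(2,1))
def f(s):
  h=cv2.cvtColor(s,cv2.COLOR_BGR2HSV)
  for vmin in (60,90,100,110,120):
    m=cv2.inRange(h,np.array((100,120,vmin)),np.array((125,255,255)))
    cs,_=cv2.findContours(m,cv2.RETR_EXTERNAL,cv2.CHAIN_APPROX_NONE)
    c=max(cs,key=cv2.contourArea);r=cv2.minAreaRect(c);print(vmin,cv2.contourArea(c),r)
f(s);f(cv2.imread("pics/t32.png"))
s=arm.get_image("scene")[:,:,::-1]
cv2.imwrite("pics/s34.png",cv2.resize(s[130:200,255:315],None,fx=8.5,fy=8.5,interpolation=cv2.INTER_CUBIC))
E
```

```text
time: 38.58
tool_pos: [0.5879, -0.1891, 0.1996]
orientation: [0.003, 0.984, 0.179, 0.003]
force: [0.7, 0.1, 0.6]
grip_width: 0.547
tcp [ 0.5879 -0.1891  0.1996] d units [ 1.075 -3.261  0.074] xyaw 0.3609 tilt [ 0.0071 -0.0039] F [0.66 0.12 0.58] T [-0.029 -0.068  0.018] grip 0.547 q6 0.9 t 38.5833
60 9177.5 ((242.35311889648438, 200.60354614257812), (108.62557220458984, 100.7584228515625), 75.3791275024414)
90 4174.0 ((240.99595642089844, 190.3762969970703), (85.92057800292969, 93.46879577636719), 72.18110656738281)
100 2751.0 ((237.41058349609375, 198.85433959960938), (97.046142578125, 68.647216796875), 26.175289154052734)
110 1598.0 ((221.63064575195312, 196.96083068847656), (79.56891632080078, 41.1971435546875), 60.7807502746582)
120 1112.5 ((219.4464569091797, 195.27789306640625), (71.1744155883789, 30.381677627563477), 66.31791687011719)
60 9120.5 ((243.14608764648438, 200.53372192382812), (102.81979370117188, 106.52979278564453), 57.9946174621582)
90 4660.5 ((239.77694702148438, 192.98460388183594), (86.57623291015625, 101.08830261230469), 60.2551155090332)
100 2911.5 ((244.22695922851562, 189.42674255371094), (82.12106323242188, 85.25265502929688), 60.01836013793945)
110 2223.5 ((244.03843688964844, 188.80767822265625), (77.93538665771484, 78.4900894165039), 56.3099365234375)
120 1514.0 ((239.17173767089844, 201.01531982421875), (86.40731048583984, 61.90961456298828), 20.353229522705078)
```

View pics/t34.png

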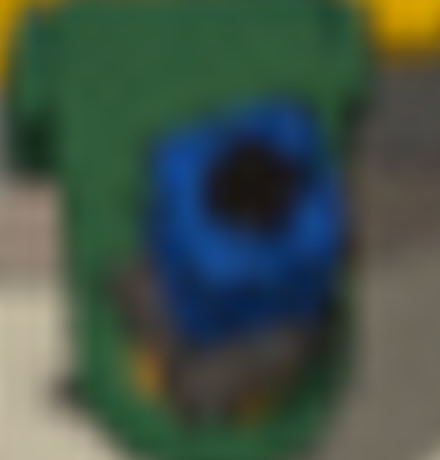

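View pics/s34.png

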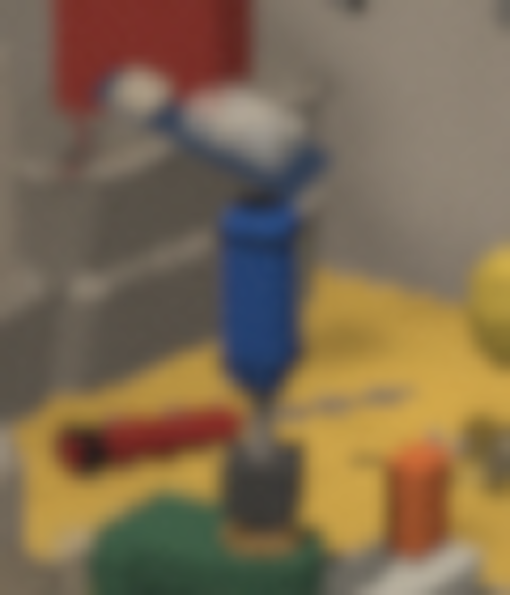

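```bash
python3 -m inch '{"translation":[[0.27,-0.815,0],[0.27,-0.815,0],[0.27,-0.815,0],[0.265,-0.815,0],[0,0,0],[0,0,0],[0,0,0]],"turn":[[0,0,0],[0,0,0],[0,0,0],[0,0,0],[0,0,0.057],[0,0,0],[0,0,0]]}'
python3 - <<'E'
from h import *
goto((.583,-.0862,.1335))
E
```

```text
time: 39.27
tool_pos: [0.5804, -0.085, 0.1939]
orientation: [0.0, 0.99, 0.138, -0.001]
force: [-0.5, 0.0, -0.4]
grip_width: 0.556
tcp [ 0.5804 -0.085   0.1939] d units [0.077 0.063 2.013] xyaw 0.2776 tilt [-0.0024 -0.0004] F [-0.46  0.02 -0.41] T [-0.053 -0.027 -0.006] grip 0.556 q6 1.148 t 39.2667
```

```bash
python3 -m inch '{"translation":[[0.05,0.06,0.5],[0,0,0.8],[0,0,0.6],[0,0,0.06],[0,0,0]],"turn":[[0,0,0],[0,0,0],[0,0,0],[0,0,0],[0,0,0]]}'
python3 -m inch '{"translation":[[0,0,0],[0,0,0],[0,0,0],[0,0,0],[0,0,0],[0,0,-0.03]],"turn":[[0,0,0],[0,0,0],[0,0,0],[0,0,0],[0,0,0],[0,0,0]]}' 1
python3 - <<'E'
from h import *
goto((.583,-.0862,.132))
E
```

```text
time: 39.68
tool_pos: [0.5816, -0.0872, 0.1347]
orientation: [-0.0, 0.991, 0.137, -0.002]
force: [0.3, 0.3, -0.3]
grip_width: 0.547
time: 40.18
tool_pos: [0.5837, -0.0869, 0.1383]
orientation: [0.001, 0.991, 0.136, 0.001]
force: [0.3, -1.6, -1.6]
grip_width: 0.271
tcp [ 0.5837 -0.0869  0.1383] d units [-0.015 -0.027  0.209] xyaw 0.2736 tilt [ 0.0018 -0.0009] F [ 0.28 -1.61 -1.6 ] T [-0.373 -0.254  0.006] grip 0.271 q6 1.15 t 40.1833
```

```bash
python3 -m inch '{"translation":[[0,0,0],[0,0,0],[0,0,0],[0,0,0]],"turn":[[0,0,0.05],[0,0,0.05],[0,0,0.042],[0,0,0]]}'
python3 -m inch '{"translation":[[0,0,0],[0,0,0],[0,0,0],[0,0,-0.5],[0,0,-1],[0,0,-0.4],[0,0,0]],"turn":[[0,0,-0.03],[0,0,0],[0,0,0],[0,0,0],[0,0,0],[0,0,0],[0,0,0]]}' -0.1
python3 - <<'E'
from h import *
goto((.585,-.181,.0195))
E
```

```text
time: 40.52
tool_pos: [0.5835, -0.0869, 0.1379]
orientation: [0.001, 1.0, 0.025, 0.001]
force: [-0.1, -2.5, 2.1]
grip_width: 0.268
time: 41.1
tool_pos: [0.5853, -0.0865, 0.1983]
orientation: [0.0, 0.999, 0.049, 0.003]
force: [0.8, 0.7, 0.7]
grip_width: 0.55
tcp [ 0.5853 -0.0865  0.1983] d units [-0.357  3.126  5.96 ] xyaw 0.0977 tilt [ 0.0069 -0.0005] F [0.75 0.7  0.73] T [ 0.001 -0.05   0.015] grip 0.55 q6 1.326 t 41.1
```

```bash
python3 -m inch '{"translation":[[-0.08,0.79,0],[-0.08,0.79,0],[-0.08,0.79,0],[-0.08,0.79,0],[0,0,0.4],[0,0,0.45],[0,0,0.45],[0,0,0.45],[0,0,0.45],[0,0,0.45],[0,0,0.45],[0,0,0.45],[0,0,0.45],[0,0,0.45],[0,0,0.45],[0,0,0.45],[0,0,0.45],[0,0,0.2],[0,0,0]],"turn":[[0,0,0],[0,0,0],[0,0,0],[0,0,0],[0,0,-0.074],[0,0,-0.074],[0,0,-0.074],[0,0,-0.074],[0,0,-0.074],[0,0,-0.074],[0,0,-0.074],[0,0,-0.074],[0,0,-0.074],[0,0,-0.074],[0,0,-0.074],[0,0,-0.074],[0,0,-0.075],[0,0,0],[0,0,0]]}'
python3 - <<'E'
from h import *
goto((.585,-.178,.0195))
E
```

```text
time: 42.68
tool_pos: [0.5804, -0.1809, 0.0116]
orientation: [-0.002, 0.694, 0.72, -0.001]
force: [-0.9, -0.5, -0.2]
grip_width: 0.549
tcp [ 0.5804 -0.1809  0.0116] d units [ 0.091  0.154 -0.262] xyaw 1.6074 tilt [-0.0051  0.0018] F [-0.88 -0.5  -0.18] T [-0.007 -0.022  0.023] grip 0.549 q6 -0.339 t 42.6833
```

```bash
python3 -m inch '{"translation":[[0.06,0.1,-0.2],[0.09,0,0],[0.05,0,0]],"turn":[[0,0,0],[0,0,0],[0,0,0]]}' | egrep 'force|pos'
for i in 1 2 3 4 5 6; do python3 -m inch '{"translation":[[0.05,0,0]],"turn":[[0,0,0]]}' | egrep 'force|pos';  done

```

```text
tool_pos: [0.5871, -0.1756, 0.0223]
force: [0.1, 0.0, 0.1]
tool_pos: [0.5864, -0.1741, 0.0218]
force: [-1.2, -0.2, 0.2]
tool_pos: [0.5862, -0.1736, 0.0216]
force: [-0.7, -4.9, 0.7]
tool_pos: [0.5861, -0.1732, 0.0215]
force: [1.0, -6.6, 0.9]
tool_pos: [0.5861, -0.1722, 0.0215]
force: [-0.3, -5.9, 1.6]
tool_pos: [0.586, -0.1709, 0.0215]
force: [0.4, -6.9, 1.2]
tool_pos: [0.586, -0.1695, 0.0215]
force: [-0.1, -7.4, 0.3]
```

```bash

for i in 1 2; do python3 -m inch '{"translation":[[0.05,0,0]],"turn":[[0,0,0]]}' | egrep 'force|pos';  done
python3 -m inch '{"translation":[[-0.25,0,0],[-0.35,0,0],[-0.18,0,0]],"turn":[[0,0,0],[0,0,0],[0,0,0]]}' | egrep 'force|pos'
for i in 1 2 3 4 5 6; do python3 -m inch '{"translation":[[-0.05,0,0]],"turn":[[0,0,0]]}' | egrep 'force|pos';  done

```

```text
tool_pos: [0.5859, -0.168, 0.0215]
force: [0.4, -5.7, 1.2]
tool_pos: [0.5858, -0.1665, 0.0215]
force: [0.6, -6.3, 0.4]
tool_pos: [0.5859, -0.188, 0.0205]
force: [0.7, -1.0, 0.1]
tool_pos: [0.5859, -0.1892, 0.0204]
force: [0.7, 3.1, 1.4]
tool_pos: [0.5859, -0.1893, 0.0203]
force: [-0.6, 4.8, 2.1]
tool_pos: [0.5859, -0.1895, 0.0203]
force: [0.3, 7.5, 1.8]
tool_pos: [0.586, -0.1903, 0.0203]
force: [-0.3, 7.7, 1.4]
tool_pos: [0.5861, -0.1915, 0.0203]
force: [-0.3, 7.0, 2.0]
tool_pos: [0.5861, -0.1929, 0.0203]
force: [-0.8, 7.0, 2.8]
```

```bash
python3 -m inch '{"translation":[[0.3,0,0],[0,0,-0.4],[0,0,-0.45],[0,0,-0.45],[0,0,-0.45],[0,0,-0.45],[0,0,-0.45],[0,0,-0.45],[0,0,-0.45],[0,0,-0.45],[0,0,-0.45],[0,0,-0.45],[0,0,-0.45],[0,0,-0.45],[0,0,-0.1],[0,0,0]],"turn":[[0,0,0],[0,0,0.074],[0,0,0.074],[0,0,0.074],[0,0,0.074],[0,0,0.074],[0,0,0.074],[0,0,0.074],[0,0,0.074],[0,0,0.074],[0,0,0.074],[0,0,0.074],[0,0,0.074],[0,0,0.074],[0,0,0],[0,0,0]]}'
python3 - <<'E'
from h import *
goto((.5835,-.0865,.197))
s=arm.get_image("top")[:,:,::-1]
s=cv2.resize(s[170:220,280:350],None,fx=10,fy=10,interpolation=cv2.INTER_CUBIC)
cv2.imwrite("pics/t35.png",s[90:320,120:340].repeat(2,0).repeat(2,1))
h=cv2.cvtColor(s,cv2.COLOR_BGR2HSV)
for vmin in (60,90,100):
    m=cv2.inRange(h,np.array((100,120,vmin)),np.array((125,255,255)))
    cs,_=cv2.findContours(m,cv2.RETR_EXTERNAL,cv2.CHAIN_APPROX_NONE)
    c=max(cs,key=cv2.contourArea);r=cv2.minAreaRect(c);print(vmin,cv2.contourArea(c),r)
E
```

```text
time: 45.68
tool_pos: [0.5867, -0.1872, 0.1986]
orientation: [0.001, 0.999, 0.051, 0.001]
force: [0.7, -0.6, -0.6]
grip_width: 0.552
tcp [ 0.5867 -0.1872  0.1986] d units [ 0.237 -3.35   0.049] xyaw 0.1023 tilt [ 0.0023 -0.0014] F [ 0.73 -0.63 -0.58] T [-0.004 -0.02   0.029] grip 0.552 q6 1.16 t 45.6833
60 9122.5 ((242.3657684326172, 200.85215759277344), (111.90664672851562, 95.31402587890625), 86.42366790771484)
90 4154.5 ((243.4248504638672, 188.392333984375), (85.95933532714844, 88.15294647216797), 84.14398956298828)
100 2830.5 ((244.5, 189.0), (80.0, 83.0), 90.0)
```

View pics/t35.png

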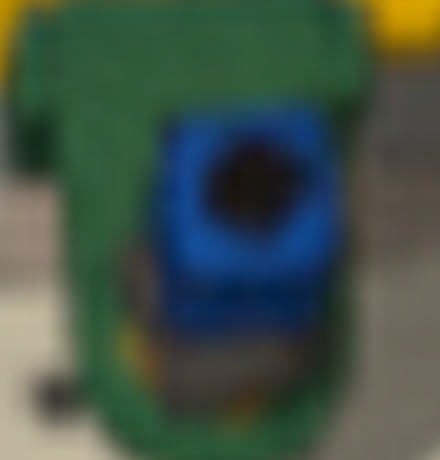

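```bash
python3 -m inch '{"translation":[[0.06,-0.84,0],[0.06,-0.84,0],[0.06,-0.84,0],[0.05,-0.83,0],[0,0,0],[0,0,0]],"turn":[[0,0,0],[0,0,0],[0,0,0],[0,0,0],[0,0,0],[0,0,0]]}'
python3 - <<'E'
from h import *
goto((.583,-.0867,.1345))
E
```

```text
time: 46.23
tool_pos: [0.5822, -0.085, 0.1962]
orientation: [0.0, 0.999, 0.052, -0.001]
force: [-0.3, -0.6, -0.5]
grip_width: 0.547
tcp [ 0.5822 -0.085   0.1962] d units [0.026 0.059 2.058] xyaw 0.1036 tilt [-0.0022 -0.0002] F [-0.26 -0.61 -0.45] T [-0.006  0.011  0.016] grip 0.547 q6 1.323 t 46.2333
```

```bash
python3 -m inch '{"translation":[[0.02,0.04,0.5],[0,0,0.8],[0,0,0.6],[0,0,0.06],[0,0,0]],"turn":[[0,0,0],[0,0,0],[0,0,0],[0,0,0],[0,0,0]]}'
python3 -m inch '{"translation":[[0,0,0],[0,0,0],[0,0,0],[0,0,0],[0,0,0],[0,0,-0.03]],"turn":[[0,0,0],[0,0,0],[0,0,0],[0,0,0],[0,0,0],[0,0,0]]}' 1
python3 - <<'E'
from h import *
goto((.583,-.0862,.132))
E
```

```text
time: 46.65
tool_pos: [0.582, -0.0882, 0.1368]
orientation: [-0.0, 0.999, 0.049, -0.002]
force: [0.5, 0.6, -1.0]
grip_width: 0.549
time: 47.15
tool_pos: [0.584, -0.0879, 0.1403]
orientation: [0.0, 0.999, 0.05, 0.001]
force: [0.4, -1.5, -1.0]
grip_width: 0.263
tcp [ 0.584  -0.0879  0.1403] d units [-0.03  -0.059  0.278] xyaw 0.0991 tilt [ 0.0015 -0.0008] F [ 0.4  -1.47 -1.03] T [-0.347 -0.152 -0.028] grip 0.263 q6 1.323 t 47.15
```

```bash
python3 -m inch '{"translation":[[0,0,0],[0,0,0],[0,0,0]],"turn":[[0,0,0.038],[0,0,0.038],[0,0,0]]}'
python3 -m inch '{"translation":[[0,0,0],[0,0,0],[0,0,0],[0,0,-0.5],[0,0,-1],[0,0,-0.4],[0,0,0]],"turn":[[0,0,-0.03],[0,0,0],[0,0,0],[0,0,0],[0,0,0],[0,0,0],[0,0,0]]}' -0.1
python3 - <<'E'
from h import *
goto((.585,-.178,.0195))
E
```

```text
time: 47.4
tool_pos: [0.5839, -0.0879, 0.1401]
orientation: [0.0, 1.0, -0.011, 0.0]
force: [-1.0, -1.5, 2.8]
grip_width: 0.264
time: 47.98
tool_pos: [0.5859, -0.0875, 0.2003]
orientation: [0.0, 1.0, 0.013, 0.003]
force: [0.7, 0.5, 0.3]
grip_width: 0.551
tcp [ 0.5859 -0.0875  0.2003] d units [-0.154  3.008  6.028] xyaw 0.027 tilt [ 0.007  -0.0006] F [0.73 0.45 0.32] T [-0.021 -0.001  0.038] grip 0.551 q6 1.395 t 47.9833
```

```bash
python3 -m inch '{"translation":[[-0.03,0.8,0],[-0.03,0.8,0],[-0.03,0.8,0],[-0.03,0.8,0],[0,0,0.4],[0,0,0.45],[0,0,0.45],[0,0,0.45],[0,0,0.45],[0,0,0.45],[0,0,0.45],[0,0,0.45],[0,0,0.45],[0,0,0.45],[0,0,0.45],[0,0,0.45],[0,0,0.45],[0,0,0.05],[0,0,0]],"turn":[[0,0,0],[0,0,0],[0,0,0],[0,0,0],[0,0,-0.0775],[0,0,-0.0775],[0,0,-0.0775],[0,0,-0.0775],[0,0,-0.0775],[0,0,-0.0775],[0,0,-0.0775],[0,0,-0.0775],[0,0,-0.0775],[0,0,-0.0775],[0,0,-0.0775],[0,0,-0.0775],[0,0,-0.0775],[0,0,0],[0,0,0]]}'
python3 - <<'E'
from h import *
goto((.5855,-.185,.0205))
E
```

```text
time: 49.57
tool_pos: [0.5808, -0.1829, 0.019]
orientation: [-0.002, 0.694, 0.72, -0.001]
force: [0.4, 0.1, 0.2]
grip_width: 0.553
tcp [ 0.5808 -0.1829  0.019 ] d units [-0.077  0.153 -0.05 ] xyaw 1.6065 tilt [-0.004   0.0015] F [0.38 0.11 0.25] T [-0.013  0.008 -0.014] grip 0.553 q6 -0.341 t 49.5667
```

```bash
python3 -m inch '{"translation":[[-0.1,0.1,0],[-0.1,0,0],[-0.08,0,0]],"turn":[[0,0,0],[0,0,0],[0,0,0]]}' | egrep 'force|pos'
for i in 1 2 3 4 5 6 7; do python3 -m inch '{"translation":[[-0.05,0,0]],"turn":[[0,0,0]]}' | egrep 'force|pos';  done

```

```text
tool_pos: [0.587, -0.1925, 0.0222]
force: [-0.0, 0.3, 0.1]
tool_pos: [0.5869, -0.1932, 0.0221]
force: [0.6, 4.0, 2.4]
tool_pos: [0.587, -0.1931, 0.022]
force: [0.7, 8.0, 3.1]
tool_pos: [0.5869, -0.1935, 0.022]
force: [0.6, 9.7, 4.1]
tool_pos: [0.5869, -0.1943, 0.022]
force: [0.2, 9.6, 4.2]
tool_pos: [0.5869, -0.1957, 0.0219]
force: [0.6, 10.0, 3.7]
tool_pos: [0.587, -0.197, 0.0219]
force: [0.4, 10.7, 2.9]
tool_pos: [0.5871, -0.1985, 0.0219]
force: [0.7, 10.7, 3.3]
```

```bash
python3 -m inch '{"translation":[[0.25,0,0],[0.35,0,0],[0.14,0,0]],"turn":[[0,0,0],[0,0,0],[0,0,0]]}' | egrep 'force|pos'
for i in 1 2 3 4 5 6 7 8; do python3 -m inch '{"translation":[[0.05,0,0]],"turn":[[0,0,0]]}' | egrep 'force|pos';  done

```

```text
tool_pos: [0.5852, -0.1791, 0.0212]
force: [-0.4, 0.3, 0.0]
tool_pos: [0.5852, -0.1777, 0.0211]
force: [0.3, 0.2, -0.1]
tool_pos: [0.5853, -0.1769, 0.0211]
force: [-0.4, -0.6, 0.2]
tool_pos: [0.5853, -0.1758, 0.0211]
force: [0.5, -1.8, -0.3]
tool_pos: [0.5853, -0.1756, 0.0212]
force: [0.3, -5.6, -0.8]
tool_pos: [0.5854, -0.1752, 0.0213]
force: [0.3, -6.9, -0.8]
tool_pos: [0.5854, -0.1742, 0.0214]
force: [-0.8, -7.9, -1.6]
tool_pos: [0.5854, -0.173, 0.0214]
force: [-0.4, -7.3, 0.1]
tool_pos: [0.5853, -0.1715, 0.0215]
force: [0.0, -7.5, -0.9]
```

```bash
python3 -m inch '{"translation":[[-0.3,0,0],[0,0,-0.4],[0,0,-0.9],[0,0,-0.9],[0,0,-0.9],[0,0,-0.9],[0,0,-0.9],[0,0,-0.9],[-0.8,0,0],[-0.8,0,0],[-0.6,0,0],[0,0,0],[0,0,0]],"turn":[[0,0,0],[0,0,0],[0,0,0],[0,0,0],[0,0,0],[0,0,0],[0,0,0],[0,0,0],[0,0,0],[0,0,0],[0,0,0],[0,0,0],[0,0,0]]}'
python3 - <<'E'
from h import *
goto((.5855,-.185,.0205))
for n in("scene","top"): cv2.imwrite(f"pics/{n}_end.png",arm.get_image(n)[:,:,::-1])
E
```

```text
time: 52.4
tool_pos: [0.5875, -0.244, 0.1946]
orientation: [-0.001, 0.694, 0.72, 0.0]
force: [0.1, 0.6, -0.3]
grip_width: 0.548
tcp [ 0.5875 -0.244   0.1946] d units [1.961 0.007 5.807] xyaw 1.6074 tilt [-0.0004  0.0013] F [ 0.11  0.59 -0.28] T [-0.025 -0.004  0.023] grip 0.548 q6 -0.431 t 52.4
```

View pics/scene_end.png

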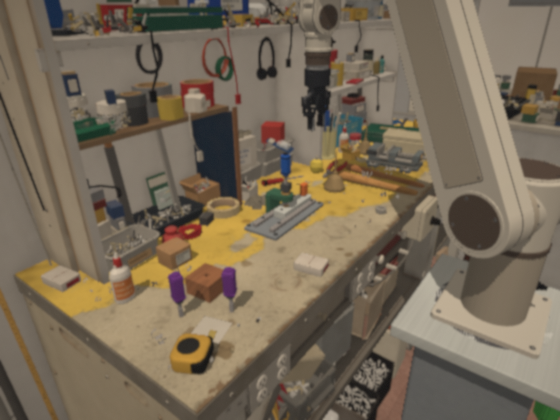

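View pics/top_end.png

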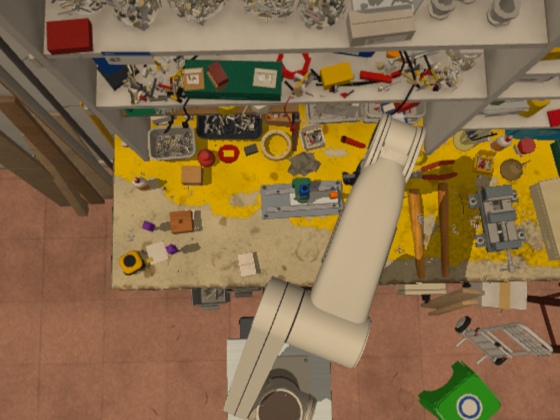

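The driver stands in the screw head at scene pixel (286,163), and the tab and block are in place at (303,188). The stand, the purple drivers and the bystanders are where they were, and the arm is clear.

```bash
python3 -c "
from cell import arm
print(arm.hand_in())"
```

```text
the job is handed in; nothing more can be done
None
```

The stop screw is set, the blue driver is left standing in its head, and the job is handed in at about 52 s. The hand-in reports no verdict.

**What I did:** I took the blue driver from its stand, put it into the screw head and turned the screw clockwise in small steps. After most steps I let go of the driver and slid the block by its tab to feel the drag. Two of the early turns (0.25 and 0.3 rad) barely moved the screw, because the handle had shifted in its play and was not square in the jaws. I noticed this from the grip width and the camera pictures, and regripped with the jaws in line with the handle.

**Last checks:**

| Stage | Pushing +y | Pushing −y |
|---|---|---|
| Free block | 2.2 N | 2.4 N |
| Second-last turn | about 6.5 N | about 7.2 N |
| Last turn | about 7.5 N | about 10 N |

- **Disagreement after the last turn:** the two directions do not match. The finger was also pressing down on the tab with about 3.5 N during the −y push, and lifting by about 1 N during the +y push. Allowing for that, both come to about 8 N. That correction is my estimate, not a separate measurement.
- **Nudge to the driver:** during the first push test the gripper appears to have touched the driver's handle lightly. It stayed standing in the screw head.
- **Final pictures:** the driver stands in the head, the block lies under the foot, and the things round about look undisturbed.

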